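# Fish the spacer out of the bearing housing with spring tongs and seat it on the spindle

### The job

The spacer ring has dropped to the bottom of the bearing housing's deep bore. Take the spring tongs from their wooden stand, squeeze them shut on the ring down in the bore, lift it out, slip it over the upright spindle and set it down on the set collar without letting it drop, then stand the tongs back in their stand. Handle the ring with the tongs only, and feel your way: bore and spindle are finished surfaces, so press on them only lightly, never with more than 15 N.

Things in the scene. Friction and masses are not known exactly. Their poses are not given: they have to be found in the camera images.
- tongs: Spring tongs of bright steel, 0.09 kg, 138 mm tall, standing upright: bow on top, two sprung arms, jaws down. Origin: mid-way between the jaws, level with their lower ends; z up to the bow, y from the right to the left arm (squeeze along y), x along the arms' width. Left alone, the jaws are 54 mm wide over all and 47 mm apart inside, and the grip plates 36 mm wide over their outer faces.
- tongs_grip (a point): Point between the two ribbed grip plates, 93 mm above the jaws' lower ends, where to squeeze. Plates: 20 mm wide, from 17 mm below to 20 mm above it; the bow ends 45 mm above it. At 34 mm over the plates (spring about 8 N) the tongs are held safely and the jaws, 47 mm over all, enter the bore and pass the ring; at 31.5 mm (about 14 N) they meet the ring; squeeze with 25 to 40 N to grip it.
- tip_left (a point): Middle of the left jaw's inner face, at the bottom of its V, 6.6 mm above the jaw's lower end. Each jaw is an upright V groove (20 degrees a side, 17 mm wide, 13 mm high) that centres a round part; a step above it overhangs the gripped part by 2 mm, to push it down. With the ring gripped, the two tips are 32 mm apart, the ring centred between them. Jaws move about 3.3 times as far as the plates.
- tip_right (a point): The same point of the right jaw.
- spacer: Steel spacer ring, 30 mm outside, 17 mm hole, 12 mm high, 0.03 to 0.065 kg, lying flat on the floor of the bore, up to 6 mm off its axis. Origin: centre of its underside, z along its axis. Must not fall free by more than about 2 mm.
- spacer_centre (a point): Centre of the spacer ring, half-way up.
- housing: Dark cast bearing housing, fixed: round flange 104 mm across, barrel 80 mm across, 70 mm tall, with a blind bore 54 mm wide and 60 mm deep, open at the top. Origin: centre of its underside.
- bore_mouth (a point): Centre of the bore's mouth, at the top of the housing, 70 mm above the bench.
- bore_floor (a point): Centre of the bore's floor, 10 mm above the bench.
- spindle: Dark plate 100 x 140 x 14 mm, fixed, with an upright steel spindle, 14 mm thick (1.5 mm play all round in the ring), and on it an aluminium set collar, 26 mm wide (the jaws pass it), 10 mm thick, clamped at a height that differs each time and is not measured: its top is 32 to 66 mm above the bench, to be found by feel. A bushing and a bolt lie on the plate. Origin: centre of its underside.
- spindle_top (a point): Centre of the spindle's upper end, on its axis, 96 mm above the bench. Its nose tapers from 14 to 9 mm over the last 6 mm.
- tong_stand: Stand of the tongs, fixed: wooden block 60 x 104 x 48 mm with a well in its top, 24 mm along x, 64 mm along y, 40 mm deep, in which the tongs stand on their jaws, y along y. Origin: centre of its underside.
- well_floor (a point): Centre of the well's floor, 8 mm above the bench.
Mind the look-alikes: they are no part of the job. Leave any purple look-alike of the tong_stand alone.

How it is judged:
On the way, in this order (a step that is already met when the one before it is completed fails the run):
1. the tongs are squeezed on the spacer at the bottom of the bore (contact force between tongs and spacer above 1 N and z of spacer_centre in the frame of housing below 0.022 m and distance between tip_left and tip_right below 0.035 m), for 0.1 s.
2. the tongs have lifted the spacer clear of the bore (contact force between tongs and spacer above 0.5 N and z of spacer_centre in the frame of housing above 0.076 m), for 0.2 s.
At the end, for the whole second after the job is handed in: The spacer lies level and still on the set collar, round the spindle (centre within 3 mm of its axis, tilt under 0.08 rad, free of the tongs); the tongs stand still in the stand's well, on its floor (within 6 mm in height, 12 mm sideways, tilt under 0.2 rad) (horizontal distance between spacer_centre and spindle_top below 0.003 m and z of spacer_centre in the frame of spindle below 0.077 m and contact force between spacer and spindle above 0.1 N and angle between spacer_centre's own z axis and vertical below 0.08 rad and linear speed of each of spacer, tongs below 0.02 m/s and horizontal distance between tongs and well_floor below 0.012 m and z of tongs in the frame of tong_stand below 0.014 m and angle between tongs's own z axis and vertical below 0.2 rad); the robot touches nothing.
It fails at once if the spacer is let drop (falls faster than 0.2 m/s, about 2 mm, with the tongs open) (contact force between tongs and spacer below 0.5 N and linear speed of spacer above 0.2 m/s).
It fails at once if the tongs press on the housing with more than 15 N (contact force between tongs and housing above 15 N).
It fails at once if the spacer presses on the spindle with more than 15 N (contact force between spacer and spindle above 15 N).
It fails at once if the tongs press on the spindle with more than 15 N (contact force between tongs and spindle above 15 N).
It fails at once if the spacer is taken with the gripper's fingers instead of the tongs (contact force between the fingers and spacer above 0.5 N).
It also fails if it takes over 70 s, if anything falls off the work surface, if the arm or the gripper's body presses on something with over 40 N, if the wrist force passes 120 N, or if a joint passes its speed limit or range.

### The arm

A 6-joint arm with a two-finger parallel gripper is mounted at the origin on the work surface; the furniture and walls round the work are solid. World frame = base frame: x ahead of the robot, y to its left, z up, the work surface at z = 0. Lengths are in m, angles in rad, forces in N, time in s.
With the tool pointing down it reaches from about 0.25 to 0.775 m from the base axis. Payload 4 kg.
Tool frame: the origin (TCP) lies where the fingers leave the gripper's body, on its centre line; the fingertips stand 97 mm ahead of it and the grasp point (between the pads) lies 78 mm ahead of it; z points along the fingers, x is the direction in which the jaws open and shut, and the axes are right-handed (so a half turn about z gives the same grasp; the last joint's range is limited). The gripper opens to 94 mm and grips with 3 to 60 N. Pads are 16 mm wide; open, the fingers measure 119 mm over their backs; the gripper's body (75 mm by 177 mm) begins 78 mm behind the grasp point.
Start: joints at [-1.358, 0.087, 1.371, -0, 1.684, -0.103], TCP at [0.171, -0.523, 0.303] pointing down, gripper open.
Joint ranges: [-3.1, 3.1], [-0.76, 2.03], [0.27, 2.55], [-1.08, 4.22], [0.17, 2.65], [-2.57, 2.57]. Speed limits (rad/s): [2.79, 2.79, 3.14, 3.14, 3.14, 3.14].

### API

Orientations are given as [roll, pitch, yaw] about the fixed x, y, z axes, in that order (R = Rz(yaw) Ry(pitch) Rx(roll)).
In Python, from bench import * gives the robot as it stands.
- The arm moves only by the tool jog_arm, never from a script. Its argument "moves" is a list of rows, each a list of 7 numbers: the turn, a rotation vector about the world's x, y, z in rad, then the shift along the world's x, y, z in mm, then the finger opening in mm, from 0 to 94. In form: [[rx, ry, rz, tx, ty, tz, fingers], ...]. A call has 1 to 12 rows; each row shifts and turns the commanded pose from where the row before left it; what a row does not reach is not made up. A row lasts 1/8 s, in which the tool goes at most 62.5 mm and 10.7 degrees, less where a joint would pass 70% of its speed; a pose out of reach is approached as far as the arm can. A call is refused whole if a number of a shift passes 62.5 or a number of a turn 0.188, either way. A call with a gripper value outside its range is refused whole. The fingers move at their own pace and stop on an object; the grip force is fixed at half the most. Time passes only in rows, so rows that do not move let the fingers close. It gives the time, the measured TCP pose, the force and the opening at its end, in the units of the state.
- get_obs(): the state, without advancing time (a new reading comes with each control period).
- snapshot(name): name is "side" or "top" or "wrist"; returns the picture (480x640x3 uint8, red, green, blue); there is no depth.
- get_calibration(name): a dict with "camera_matrix" (3x3 intrinsics, pixels), "R" (3x3) and "t" (3): a world point X has camera coordinates R X + t. Camera axes: x right, y down, z forward; pixel columns grow to the right and rows downward; lengths in m; the calibration is good to about 2 mm. A picture is of the moment at which its call begins: read the wrist's pose just before it. get_calibration takes no time and is no camera call; for the wrist camera it gives the pose at the moment of the call.
- close_job(): hands the job in, once; it reports no verdict.
Trained networks look in the newest picture that a camera, given by its name, has taken for a name from the list of things; names that differ only in an ending like _2 or _b are one class to them, and where a whole thing is asked for, a point or a joint stands for the part that bears it (a point fixed in the world has none). Each returns a list of dicts, best first, with "conf" (0 to 1); they miss things now and then, are a little off and sometimes report something else, mostly with a low value. They report only what shows in the picture. A call takes as long as a camera call. They do not tell look-alikes from the thing itself.
- look_for(label, camera): "bbox" ([left, top, right, bottom] in pixels, round what is visible of it).
The state is a dict: "time": time; "joint_positions": joint angles; "qvel": joint speeds; "joint_torque": joint torques, N m; "tool_pos": TCP position; "ee_rot": TCP orientation; "wrist_force": force on the tool from outside, world axes, zero at the start; "wrist_torque": the same for the moment, N m; "width": finger opening in m.
Only numpy, scipy, OpenCV 4.12 (cv2) and the standard library are available. Lean on these libraries where they do the work, as an engineer would, in place of code of your own. Each camera call takes 0.05 s, during which the arm holds its last target.

## Working session

There is one attempt and no reset: what is moved stays moved. The work goes in short steps, Python scripts to look and compute and a tool call to move; the robot and the scene stay as the last step left them, time stands still between calls to the robot, and variables do not carry over. Pictures are saved under pics/ and viewed, and the job is handed in when it is done.

Besides the shell and the picture viewer there is one more tool, called after "Call:" as a command line: name --pt "numbers of a row" for each row, then --argument value for the rest. jog_arm: Moves the arm, as the interface text tells. Its arguments: {"type":"object","properties":{"moves":{"type":"array","items":{"type":"array","items":{"type":"number"}}}},"required":["moves"]}

```bash
ls; mkdir -p pics
python3 - <<'E'
from bench import *
import cv2
o=get_obs(); print(o)
for n in ["side","top","wrist"]:
    im=snapshot(n); cv2.imwrite(f"pics/a_{n}.png",im[:,:,::-1])
    c=get_calibration(n); print(n,c)
    for l in ["tongs","spacer","housing","spindle","tong_stand"]:
        try: print(l,[(x['bbox'],round(x['conf'],2)) for x in look_for(l,n)[:4]])
        except Exception as e: print(l,e)
E
```

```text
pics
{'time': 0.0, 'joint_positions': array([-1.35811100e+00,  8.79613676e-02,  1.37219761e+00,  1.11148943e-05,
        1.68358980e+00, -1.03133139e-01]), 'qvel': array([-2.64188349e-04,  1.53279525e-04,  3.72852218e-05,  2.03941620e-03,
       -5.69171708e-04, -5.76936992e-05]), 'joint_torque': array([-3.69357431e-04, -3.40181172e+01, -3.02425718e+01,  7.16905436e-02,
        3.29801522e-02, -1.62937281e-04]), 'tool_pos': array([ 0.17074049, -0.52249212,  0.3015292 ]), 'ee_rot': array([-3.14135969e+00,  2.14352572e-03, -1.25497637e+00]), 'wrist_force': array([-0.35144689, -0.05855848,  0.16189104]), 'wrist_torque': array([-0.07154891, -0.01142462,  0.00192301]), 'width': 0.09421764552049454}
side {'camera_matrix': array([[576.53257043,   0.        , 321.34069574],
       [  0.        , 576.53257043, 245.75941668],
       [  0.        ,   0.        ,   1.        ]]), 'R': array([[ 0.99716451, -0.07458969, -0.00996632],
       [-0.04244633, -0.44813815, -0.89295605],
       [ 0.06213903,  0.89084711, -0.45003351]]), 't': array([-0.48728469,  0.05268346,  1.27254428])}
tongs [([301.0,
[... 651 characters left out ...]
cer []
housing [([241.7, 216.1, 288.7, 264.0], 0.68)]
spindle [([132.9, 210.9, 208.4, 276.6], 0.59)]
tong_stand [([446.7, 235.1, 501.3, 273.3], 0.87), ([359.1, 247.1, 411.1, 279.3], 0.62), ([396.3, 195.6, 446.3, 222.1], 0.59)]
wrist {'camera_matrix': array([[361.10550642,   0.        , 311.05179158],
       [  0.        , 361.10550642, 237.97684896],
       [  0.        ,   0.        ,   1.        ]]), 'R': array([[ 3.11885832e-01, -9.50119337e-01,  6.87393993e-04],
       [-9.16619920e-01, -3.00698748e-01,  2.63416372e-01],
       [-2.50070291e-01, -8.27859135e-02, -9.64681990e-01]]), 't': array([-0.55111727, -0.0276749 ,  0.39124068])}
tongs []
spacer []
housing []
spindle []
tong_stand []
```

View pics/a_side.png

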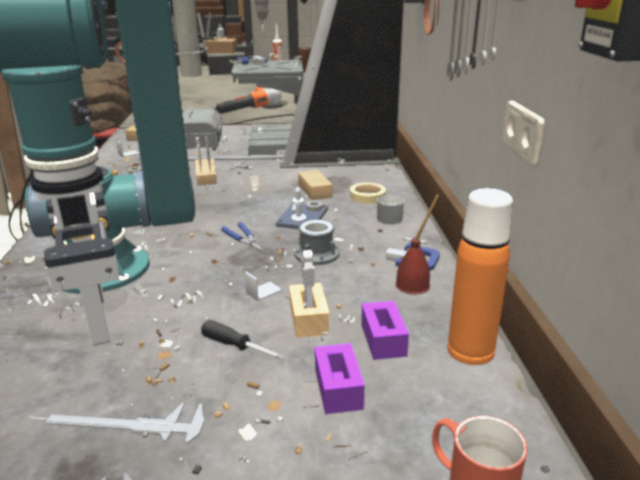

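View pics/a_top.png

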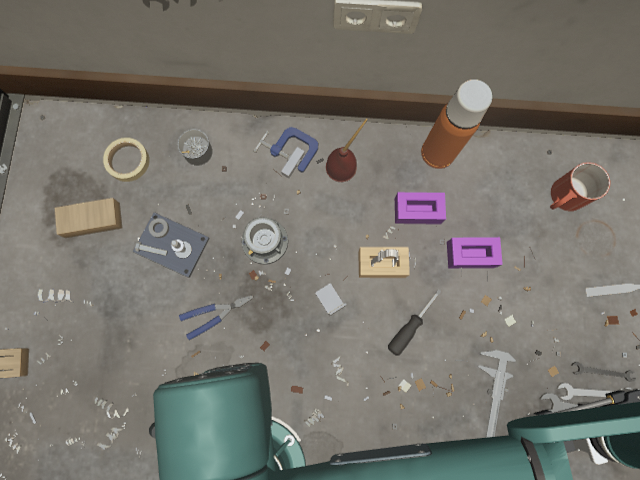

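Run:
```python
import cv2
a=cv2.imread('pics/a_top.png')[190:290,120:520]; cv2.imwrite('pics/a_topz.png',cv2.resize(a,(800,200),interpolation=2))
a=cv2.imread('pics/a_side.png')[170:430,240:440]; cv2.imwrite('pics/a_sidez.png',cv2.resize(a,(460,598),interpolation=2))
```

```text
(no output)
```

View pics/a_sidez.png

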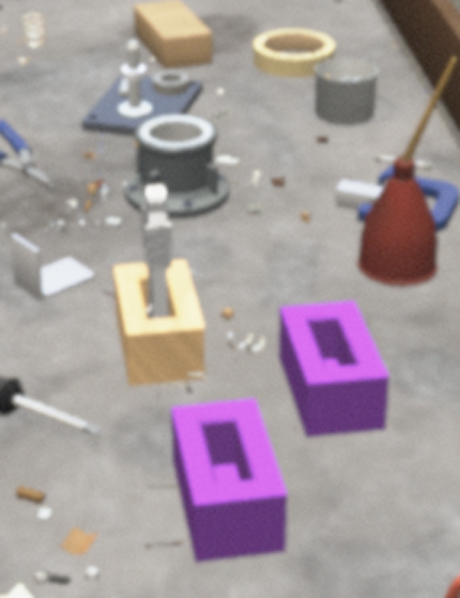

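View pics/a_topz.png

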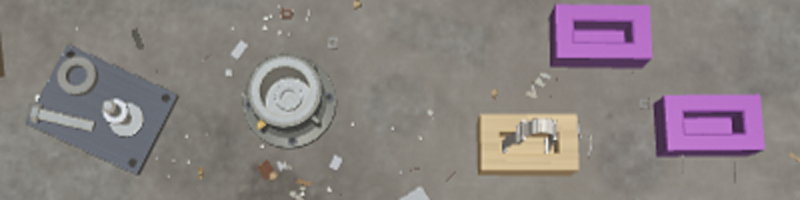

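Candidates: tongs in the tan wooden stand (top 385,258; side 309,290). Purple stand look-alikes at top (421,207), (475,251) are not wanted. The bushing on the spindle plate (top 158,227) is a look-alike of the ring, and the ring itself is inside the bore (top 264,238). Next I work out rough positions.

```bash
cat > h.py <<'E'
from bench import *
import numpy as np, cv2
def ray(cal,p):
    K,R,t=cal['camera_matrix'],np.array(cal['R']),np.array(cal['t'])
    d=R.T@np.linalg.inv(K)@np.array([p[0],p[1],1.]); return -R.T@t,d
def onz(cal,p,z):
    c,d=ray(cal,p); return c+d*(z-c[2])/d[2]
def proj(cal,X):
    x=cal['camera_matrix']@(np.array(cal['R'])@np.array(X)+cal['t']); return x[:2]/x[2]
def tri(obs):
    A=np.zeros((3,3));b=np.zeros(3)
    for cal,p in obs:
        c,d=ray(cal,p);d=d/np.linalg.norm(d);M=np.eye(3)-np.outer(d,d);A+=M;b+=M@c
    return np.linalg.solve(A,b)
E
python3 - <<'E'
from h import *
T=get_calibration('top');S=get_calibration('side')
print('camT',-T['R'].T@T['t'],'S',-S['R'].T@S['t'])
print('stand corners',[onz(T,(120+u/2,190+v/2),.048).round(4) for u,v in [(480,115),(578,115),(578,172),(480,172)]])
print('mouth',onz(T,(120+284/2,190+90/2),.07), onz(S,(316.5,228),.07))
print('spindle top',onz(T,(120+114/2,190+106/2),.096), onz(S,(240+133/2.3,170+44/2.3),.096))
print('tri sp',tri([(T,(120+114/2,190+106/2)),(S,(240+133/2.3,170+44/2.3))]))
print('tri mouth',tri([(T,(262,235)),(S,(240+176/2.3,170+132/2.3))]))
E
```

```text
camT [ 0.25414871 -0.10034844  1.15331174] S [ 0.40906456 -1.14637934  0.61487514]
stand corners [array([ 0.4692, -0.186 ,  0.048 ]), array([ 0.4768, -0.2913,  0.048 ]), array([ 0.4151, -0.2933,  0.048 ]), array([ 0.4076, -0.1892,  0.048 ])]
mouth [0.47696902 0.0246676  0.07      ] [0.48010016 0.02126442 0.07      ]
spindle top [0.44217806 0.19529733 0.096     ] [0.44582078 0.19828111 0.096     ]
tri sp [0.44392021 0.19525876 0.09678649]
tri mouth [0.47876892 0.02482752 0.06947159]
```

Run:
```python
from h import *
from scipy.spatial.transform import Rotation as Ro
o=get_obs();W=get_calibration('wrist');c=-W['R'].T@W['t'];Rt=Ro.from_euler('xyz',o['ee_rot']).as_matrix()
print(c,'cam in tool',Rt.T@(c-o['tool_pos']),'fwd in tool',Rt.T@W['R'].T@[0,0,1])
print('center z0',onz(W,(320,240),0))
```

```text
[ 0.24435586 -0.49956041  0.38507784] cam in tool [ 0.00074344 -0.07713528 -0.08234293] fwd in tool [8.42595800e-04 2.63391314e-01 9.64688709e-01]
center z0 [ 0.14541382 -0.54273395  0.        ]
```

```bash
ls -la; ls -la .. | head -30
```

```text
total 16
drwxr-xr-x  3 agent agent 4096 Dec  6 16:02 .
drwxr-xr-x 23 root  root  4096 Dec  6 16:01 ..
-rw-r--r--  1 agent agent  553 Dec  6 16:02 h.py
drwxr-xr-x  2 agent agent 4096 Dec  6 16:01 pics
total 100
drwxr-xr-x 23 root  root   4096 Dec  6 16:01 .
drwxr-xr-x 23 root  root   4096 Dec  6 16:01 ..
drwxr-xr-x  2 root  root   4096 Dec  6 16:01 bin
-rw-r--r--  1 root  root    512 Dec  6 16:00 container_info.json
drwxr-xr-x  6 root  root   2200 Dec  6 16:00 dev
drwxr-xr-x  3 root  root   4096 Dec  6 16:01 etc
drwxr-xr-x  4 root  root   4096 Jan  1  1980 home
drwxr-xr-x  2 root  root   4096 Jan  1  1980 lib
drwxr-xr-x  2 root  root   4096 Jan  1  1980 lib64
drwxr-xr-x  2 root  root   4096 Jan  1  1980 libexec
drwx------  2 root  root  12288 Jan  1  1970 lost+found
drwxr-xr-x  3 root  root   4096 Dec  6 16:00 mnt
drwxr-xr-x  3 root  root   4096 Jan  1  1970 nix
drwxr-xr-x  2 root  root   4096 Dec  6 16:00 old_root
drwxr-xr-x  7 root  root   4096 Dec  6 16:01 opt
dr-xr-xr-x 98 root  root      0 Dec  5 22:23 proc
drwx------  2 root  root   4096 Dec  6 16:01 root
drwxr-xr-x  3 root  root   4096 Dec  6 16:01 run
drwxr-xr-x  4 root  root   4096 Jan  1  1980 share
dr-xr-xr-x 12 root  root      0 Dec  5 22:23 sys
drwxrwxrwt  5 root  root   4096 Dec  6 16:01 tmp
drwxr-xr-x  4 root  root   4096 Dec  6 16:00 usr
drwxr-xr-x  3 root  root   4096 Jan  1  1980 var
drwxr-xr-x  3 agent agent  4096 Dec  6 16:02 workdir
```

Call:
jog_arm --pt "0 0 -0.031 34 35 3 94" --pt "0 0 -0.031 34 35 3 94" --pt "0 0 -0.031 34 35 3 94" --pt "0 0 -0.031 34 35 3 94" --pt "0 0 -0.031 34 35 3 94" --pt "0 0 -0.031 34 35 3 94" --pt "0 0 -0.031 34 35 3 94" --pt "0 0 -0.031 34 35 3 94" --pt "0 0 0 0 0 0 94" --pt "0 0 0 0 0 0 94"

```text
time: 2.15
tool_pos: [0.4425, -0.2431, 0.3266]
ee_rot: [3.141, -0.0, -1.503]
wrist_force: [0.1, -0.4, -0.1]
width: 0.0944
```

Run:
```python
from h import *
o=get_obs();print(o['time'],o['tool_pos'],o['ee_rot'],o['wrist_force'])
W=get_calibration('wrist')
im=snapshot('wrist');cv2.imwrite('pics/w1.png',im[:,:,::-1])
np.save('w1.npy',W,allow_pickle=True)
for l in ["tongs","tong_stand","housing"]: print(l,[(x['bbox'],round(x['conf'],2)) for x in look_for(l,'wrist')[:4]])
```

```text
2.15 [ 0.4425237  -0.24306357  0.32659477] [ 3.14085934e+00 -4.98344868e-04 -1.50264290e+00] [ 0.09214205 -0.40850117 -0.14195542]
tongs [([288.3, 202.4, 332.7, 249.9], 0.6)]
tong_stand [([436.1, 154.8, 564.9, 221.2], 0.94), ([335.7, 45.3, 461.7, 118.5], 0.91), ([258.0, 177.6, 359.7, 243.1], 0.84)]
housing [([1.4, 108.5, 120.0, 209.3], 0.74)]
```

View pics/w1.png

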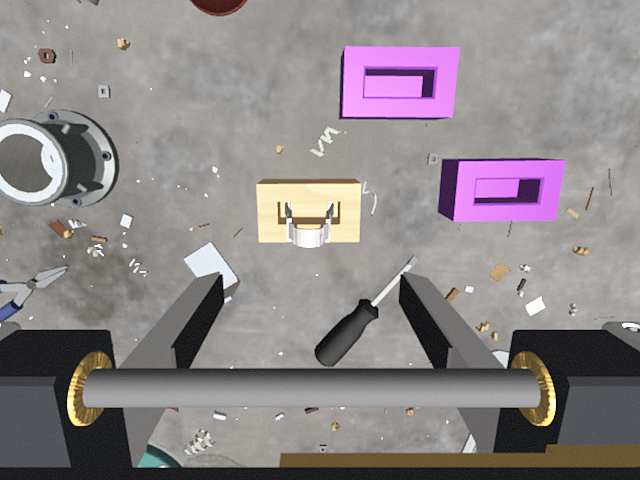

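Run:
```python
import cv2
a=cv2.imread('pics/w1.png')[165:260,245:375]; cv2.imwrite('pics/w1z.png',cv2.resize(a,None,fx=6,fy=6,interpolation=2))
```

```text
(no output)
```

View pics/w1z.png

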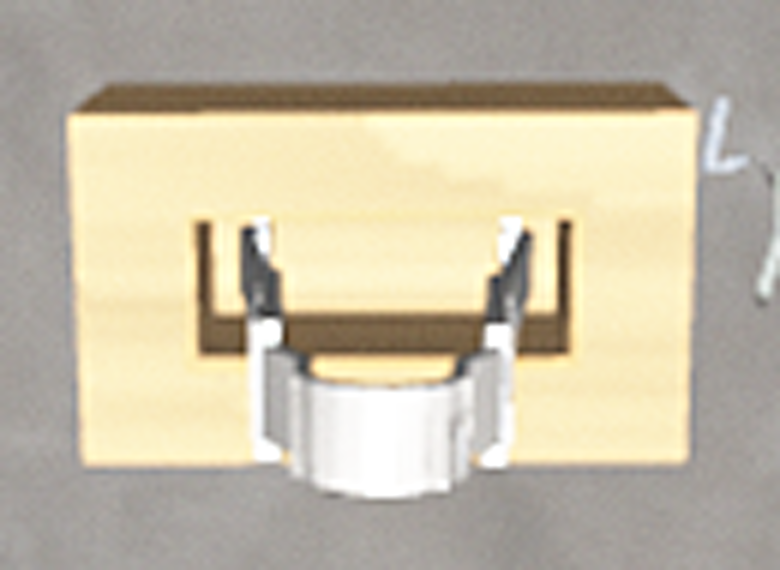

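Run:
```python
from h import *
W=np.load('w1.npy',allow_pickle=True).item()
f=lambda u,v:(245+u/6,165+v/6)
C=[onz(W,f(*p),.048) for p in [(68,113),(697,110),(690,465),(82,465)]]
print(np.round(C,4)); print('ctr',np.mean(C,0)); 
print(np.arctan2(-(C[0]-C[1])[0],(C[0]-C[1])[1]),np.arctan2(-(C[3]-C[2])[0],(C[3]-C[2])[1]))
Wl=[onz(W,f(*p),.048) for p in [(198,217),(572,217),(572,355),(198,355)]]
print(np.round(Wl,4)); print('ctr',np.mean(Wl,0))
# bow
for p in [(385,385),(385,440),(385,493)]: print(onz(W,f(*p),.146))
for p in [(265,390),(500,390)]: print(onz(W,f(*p),.121))
T=get_calibration('top')
print('height check bow',tri([(W,f(385,445)),(T,(120+542/2,190+127/2))]))
cc=np.mean(Wl,0)
for z in (.008,.1,.146): print(z,(np.array(proj(W,[cc[0],cc[1],z]))-[245,165])*6)
```

```text
[[ 0.4732 -0.1874  0.048 ]
 [ 0.4809 -0.2914  0.048 ]
 [ 0.4199 -0.2967  0.048 ]
 [ 0.4126 -0.1916  0.048 ]]
ctr [ 0.44665245 -0.24175437  0.048     ]
0.0742134798781406 0.06933263642277575
[[ 0.4573 -0.2097  0.048 ]
 [ 0.4617 -0.2723  0.048 ]
 [ 0.438  -0.2745  0.048 ]
 [ 0.4335 -0.2107  0.048 ]]
ctr [ 0.44761327 -0.2418107   0.048     ]
[ 0.4547208 -0.2417412  0.146    ]
[ 0.44760938 -0.24222679  0.146     ]
[ 0.4406624  -0.24270116  0.146     ]
[ 0.44669403 -0.2257127   0.121     ]
[ 0.44892431 -0.25781546  0.121     ]
height check bow [ 0.44432394 -0.24171143  0.13574282]
0.008 [385.92055599 244.58421771]
0.1 [383.50239432 356.48382069]
0.146 [381.70301828 439.74933059]
```

Call:
jog_arm --pt "0 0 0.004 2 1 -25 94" --pt "0 0 0 2 0 -26 94" --pt "0 0 0 1 0 -26 94" --pt "0 0 0 0 0 0 94" --pt "0 0 0 0 0 0 94"

```text
time: 2.98
tool_pos: [0.4478, -0.2425, 0.2508]
ee_rot: [-3.14, -0.001, -1.5]
wrist_force: [0.6, -0.9, 0.6]
width: 0.094
```

Run:
```python
from h import *
o=get_obs();print(o['time'],o['tool_pos'],o['ee_rot'],o['wrist_force'])
W=get_calibration('wrist')
im=snapshot('wrist');cv2.imwrite('pics/w2.png',im[:,:,::-1])
np.save('w2.npy',W,allow_pickle=True)
cv2.imwrite('pics/w2z.png',cv2.resize(im[180:330,210:410,::-1],None,fx=4,fy=4,interpolation=2))
print('pred bow', (proj(W,[.4476,-.242,.146])-[210,180])*4,'well',(proj(W,[.4476,-.242,.048])-[210,180])*4)
```

```text
2.975 [ 0.44781704 -0.24250036  0.25082398] [-3.14043215e+00 -1.07078496e-03 -1.50000742e+00] [ 0.6138135  -0.9400482   0.62906269]
pred bow [393.76152742 415.66725694] well [396.46612506 231.29754442]
```

View pics/w2z.png

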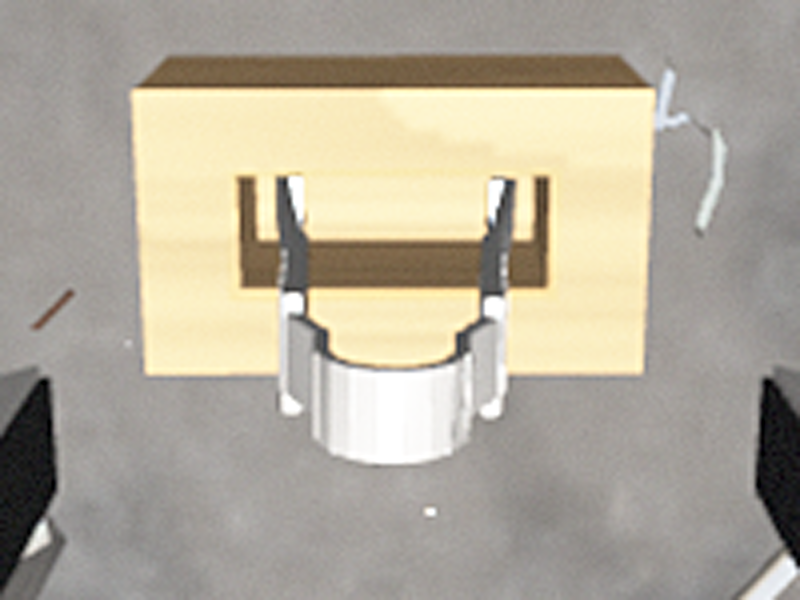

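Call:
jog_arm --pt "0 0 0 0 0 -24 94" --pt "0 0 0 0 0 -24 94" --pt "0 0 0 0 0 -24 94" --pt "0 0 0 0 0 0 60" --pt "0 0 0 0 0 0 45" --pt "0 0 0 0 0 0 38" --pt "0 0 0 0 0 0 36" --pt "0 0 0 0 0 0 34" --pt "0 0 0 0 0 0 34" --pt "0 0 0 0 0 0 34"

```text
time: 4.28
tool_pos: [0.4479, -0.2419, 0.1779]
ee_rot: [-3.141, -0.0, -1.499]
wrist_force: [-0.5, -0.2, 0.3]
width: 0.0344
```

Run:
```python
from h import *
o=get_obs();print(o['time'],o['tool_pos'],o['ee_rot'],o['wrist_force'],o['wrist_torque'],o['width'])
W=get_calibration('wrist')
im=snapshot('wrist');cv2.imwrite('pics/w3.png',im[:,:,::-1])
```

```text
4.275 [ 0.4478769  -0.24190264  0.17785493] [-3.14140185e+00 -4.08383173e-04 -1.49900442e+00] [-0.46045646 -0.20048256  0.25382993] [0.02551383 0.03188775 0.0273591 ] 0.034414736527868396
```

View pics/w3.png

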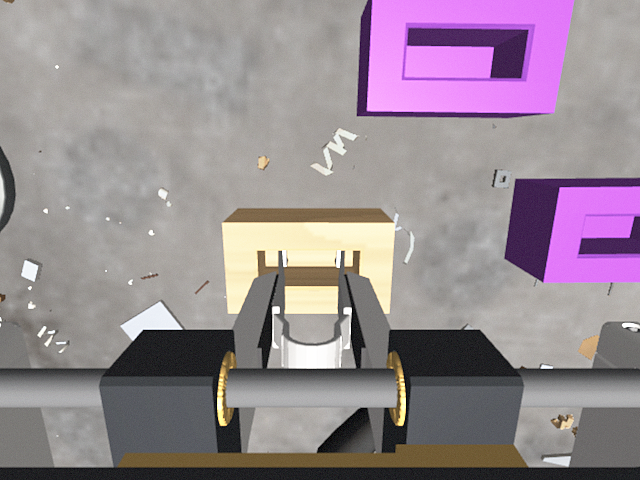

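Call:
jog_arm --pt "0 0 0 0 0 10 34" --pt "0 0 0 0 0 26 34" --pt "0 0 0 0 0 30 34" --pt "0 0 0 0 0 34 34" --pt "0 0 0 -4 30 20 34" --pt "0 0 0 -4 40 0 34" --pt "0 0 0 -4 40 0 34" --pt "0 0 0 -4 40 0 34" --pt "0 0 0 -4 40 0 34" --pt "0 0 0 -4 30 0 34" --pt "0 0 0 0 0 0 34" --pt "0 0 0 0 0 0 34"

```text
time: 5.82
tool_pos: [0.4239, -0.0222, 0.298]
ee_rot: [-3.141, -0.001, -1.499]
wrist_force: [-0.3, -0.3, -0.8]
width: 0.0339
```

Run:
```python
from h import *
o=get_obs();print(o['time'],o['tool_pos'],o['ee_rot'],o['wrist_force'],o['wrist_torque'],o['width'])
W=get_calibration('wrist');np.save('w4.npy',W,allow_pickle=True)
im=snapshot('wrist');cv2.imwrite('pics/w4.png',im[:,:,::-1])
for l in ["spacer","spindle","housing"]: print(l,[(x['bbox'],round(x['conf'],2)) for x in look_for(l,'wrist')[:4]])
```

```text
5.825 [ 0.42387676 -0.02224634  0.29797291] [-3.14129530e+00 -8.31484882e-04 -1.49909367e+00] [-0.27145959 -0.31549144 -0.79595905] [0.04645006 0.0324147  0.03072886] 0.03390424743253859
spacer [([251.2, 138.0, 283.9, 169.5], 0.75), ([269.9, 239.3, 290.9, 368.5], 0.4)]
spindle [([0.6, 86.9, 149.8, 241.1], 0.74), ([466.8, 179.4, 605.1, 247.8], 0.69), ([334.6, 239.9, 353.6, 347.5], 0.63)]
housing [([213.6, 104.3, 319.9, 207.1], 0.84)]
```

View pics/w4.png

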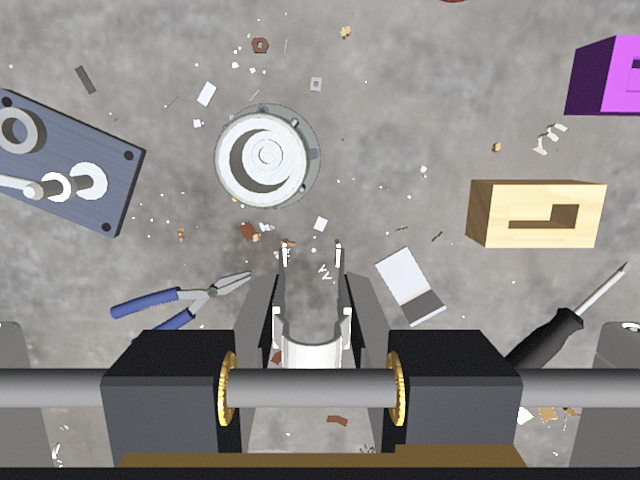

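Run:
```python
import cv2
im=cv2.imread('pics/w4.png')
cv2.imwrite('pics/w4h.png',cv2.resize(im[95:215,205:335],None,fx=5,fy=5,interpolation=2))
cv2.imwrite('pics/w4s.png',cv2.resize(im[80:250,0:170],None,fx=3.5,fy=3.5,interpolation=2))
```

```text
(no output)
```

View pics/w4h.png

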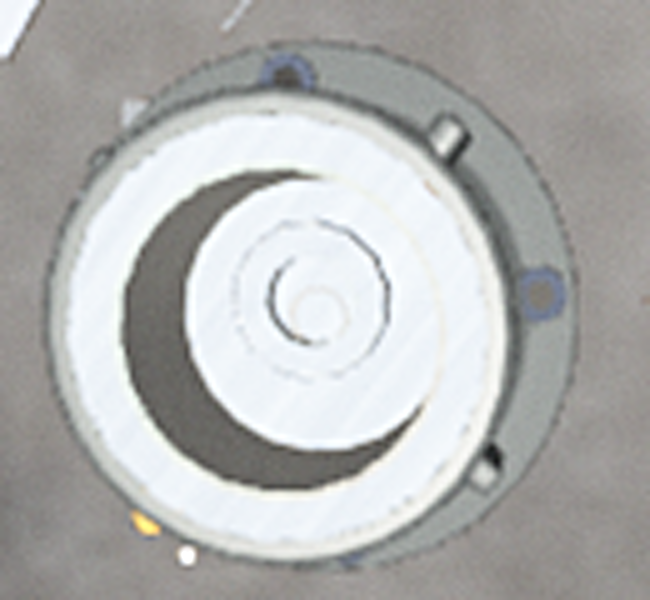

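View pics/w4s.png

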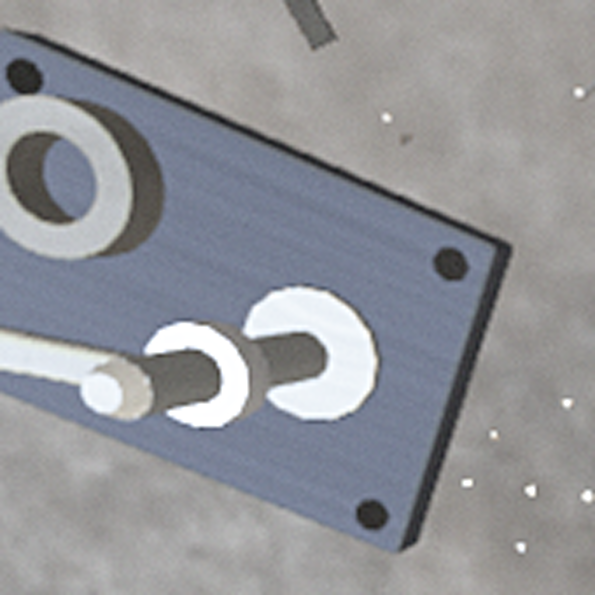

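Run:
```python
from h import *
im=cv2.imread('pics/w4.png')
g=cv2.cvtColor(im,6)[110:190,225:305].astype(float)
g=np.clip((g-200)/(255-200)*255,0,255).astype(np.uint8)
cv2.imwrite('pics/w4e.png',cv2.resize(g,None,fx=7,fy=7,interpolation=2))
W=np.load('w4.npy',allow_pickle=True).item()
h=lambda u,v:(205+u/5,95+v/5)
s=lambda u,v:(u/3.5,80+v/3.5)
m=onz(W,h(283,329),.07);print('mouth',m)
print('floor',onz(W,h(312,323),.010), 'ring top',onz(W,h(312,300),.022))
sp=onz(W,s(103,393),.096);print('spindle',sp)
for z in (.014,.03,.04,.05,.06,.07,.096):
    p=proj(W,[sp[0],sp[1],z]);print(z,p[0]*3.5,(p[1]-80)*3.5, 26*361/ (W['R']@[sp[0],sp[1],z]+W['t'])[2]/1000*3.5)
for p in ((284,243),(338,243)): print(onz(W,p,.128))
T=get_calibration('top');S=get_calibration('side')
print(tri([(W,s(103,393)),(T,(177,243)),(S,(240+133/2.3,170+44/2.3))]))
print(tri([(W,h(283,329)),(T,(262,235)),(S,(240+176/2.3,170+132/2.3))]))
```

```text
mouth [0.48076228 0.02262366 0.07      ]
floor [0.4784546  0.02457955 0.01      ] ring top [0.48354023 0.02340321 0.022     ]
spindle [0.44478673 0.20088488 0.096     ]
0.014 317.05395540004037 352.8507736165623 90.30543394307841
0.03 282.92225526573895 359.25271724326365 94.30732568626588
0.04 260.0100008617329 363.55027524588047 96.99375388516636
0.05 235.75412010131004 368.09985175783874 99.83772030221934
0.06 210.03285291455987 372.9242848182772 102.85350112690581
0.07 182.7092690465489 378.04925787599666 106.05715123063426
0.096 102.99999999999734 392.9999999999953 115.40294603129612
[ 0.42720234 -0.00325031  0.128     ]
[ 0.43005939 -0.04240966  0.128     ]
[0.44439864 0.19704446 0.09702959]
[0.47939523 0.0238391  0.06960417]
```

View pics/w4e.png

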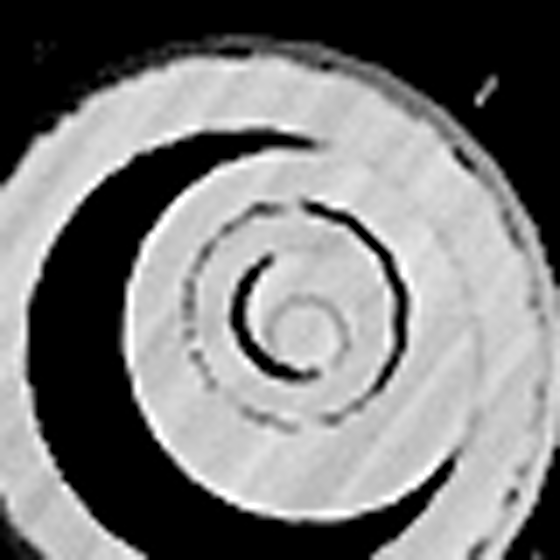

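Call:
jog_arm --pt "0 0 0 20 16 0 34" --pt "0 0 0 20 16 0 34" --pt "0 0 0 19 14 0 34" --pt "0 0 0 0 0 0 34" --pt "0 0 0 0 0 0 34"

```text
time: 6.65
tool_pos: [0.4825, 0.0235, 0.2975]
ee_rot: [3.141, -0.0, -1.5]
wrist_force: [-0.7, -0.4, -0.3]
width: 0.0337
```

Run:
```python
from h import *
o=get_obs();print(o['time'],o['tool_pos'],o['ee_rot'],o['wrist_force'],o['wrist_torque'],o['width'])
W=get_calibration('wrist');np.save('w5.npy',W,allow_pickle=True)
im=snapshot('wrist')[:,:,::-1];cv2.imwrite('pics/w5.png',im)
cv2.imwrite('pics/w5z.png',cv2.resize(im[140:260,230:390],None,fx=5,fy=5,interpolation=2))
cv2.imwrite('pics/w5s.png',cv2.resize(im[100:260,0:170],None,fx=3.5,fy=3.5,interpolation=2))
```

```text
6.65 [0.48249406 0.02352503 0.29746253] [ 3.14052617e+00 -3.82716272e-04 -1.49977634e+00] [-0.74524354 -0.38274446 -0.33857151] [ 0.03474426 -0.00978262 -0.00910424] 0.03372442067275662
```

View pics/w5z.png

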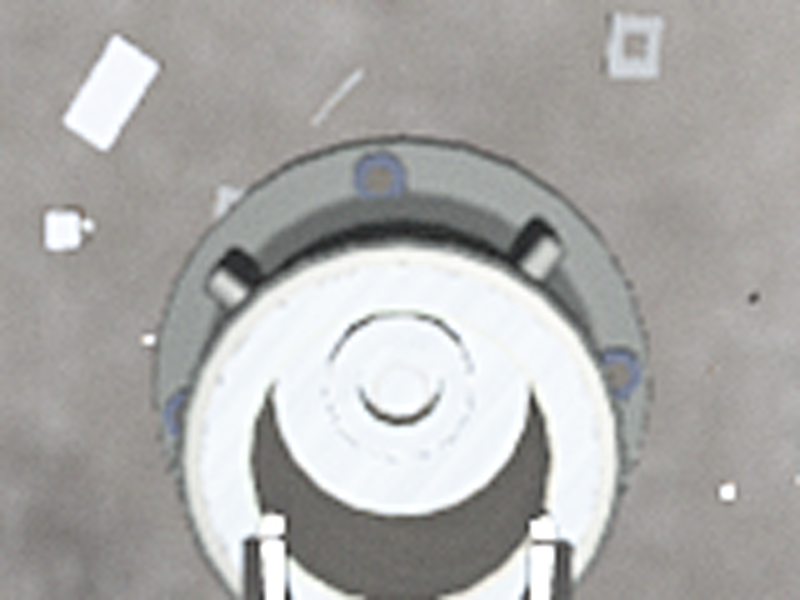

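View pics/w5.png

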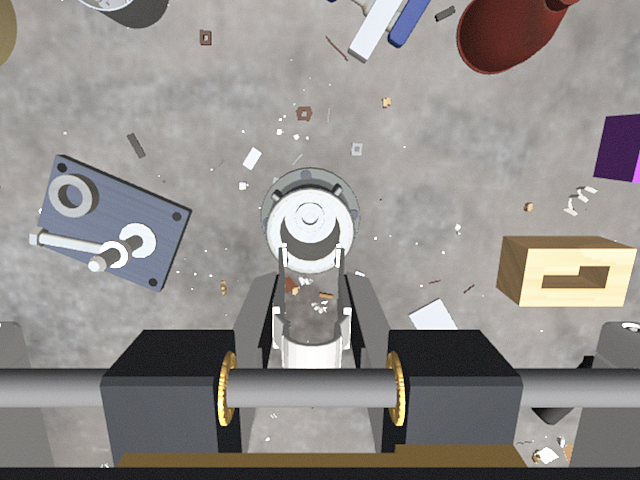

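View pics/w5s.png

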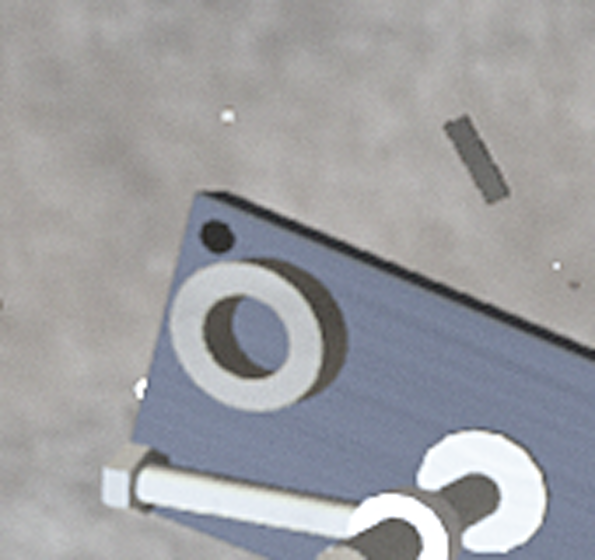

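Run:
```python
from h import *
W4=np.load('w4.npy',allow_pickle=True).item();W=np.load('w5.npy',allow_pickle=True).item()
f=lambda u,v:(230+u/5,140+v/5)
print('mouth',onz(W,f(401,452),.07),'ring',onz(W,f(400,389),.022), 'ring w4',onz(W4,(266.7,154.6),.022))
print('tri mouth',tri([(W,f(401,452)),(W4,(205+283/5,95+329/5))]),'tri ring',tri([(W,f(400,389)),(W4,(266.7,154.6))]))
p=(102.,263.) # fill
cv2.imwrite('pics/w5n.png',cv2.resize(cv2.imread('pics/w5.png')[215:285,80:170],None,fx=8,fy=8,interpolation=2))
for q in [(284.5,245),(338.5,245)]: print(onz(W,q,.1275))
```

```text
mouth [0.48193819 0.02327299 0.07      ] ring [0.48297866 0.02362807 0.022     ] ring w4 [0.48386814 0.02409423 0.022     ]
tri mouth [0.48046089 0.02326212 0.06438559] tri ring [0.48403914 0.02362217 0.02668799]
[0.48409515 0.04209738 0.1275    ]
[0.48693169 0.002877   0.1275    ]
```

View pics/w5n.png

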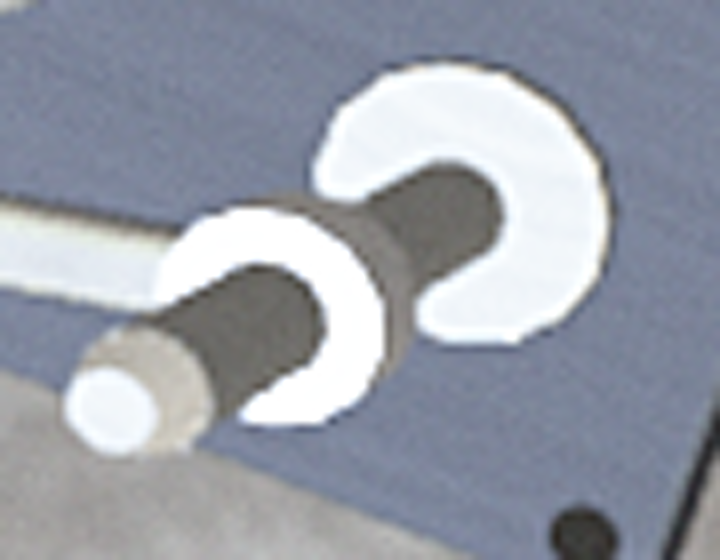

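Run:
```python
from h import *
W=np.load('w5.npy',allow_pickle=True).item()
im=cv2.imread('pics/w5.png')
o=np.array([.48249,.0235,.1275]); a=.0715
R=np.array([[np.cos(a),-np.sin(a)],[np.sin(a),np.cos(a)]])
S=8;x0,y0=265,225
big=cv2.resize(im[y0:y0+70,x0:x0+95],None,fx=S,fy=S,interpolation=2)
for xs in (-.0085,0,.0085):
  for ys in (-.0235,-.0195,.0195,.0235):
    for z,c in((0,(0,0,255)),(.013,(0,255,0))):
      q=o.copy();q[:2]+=R@[xs,ys];q[2]+=z
      p=(proj(W,q)-[x0-.5,y0-.5])*S
      cv2.circle(big,(int(p[0]),int(p[1])),3 if xs else 5,c,-1)
cv2.imwrite('pics/w5j.png',big)
```

```text
(no output)
```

View pics/w5j.png

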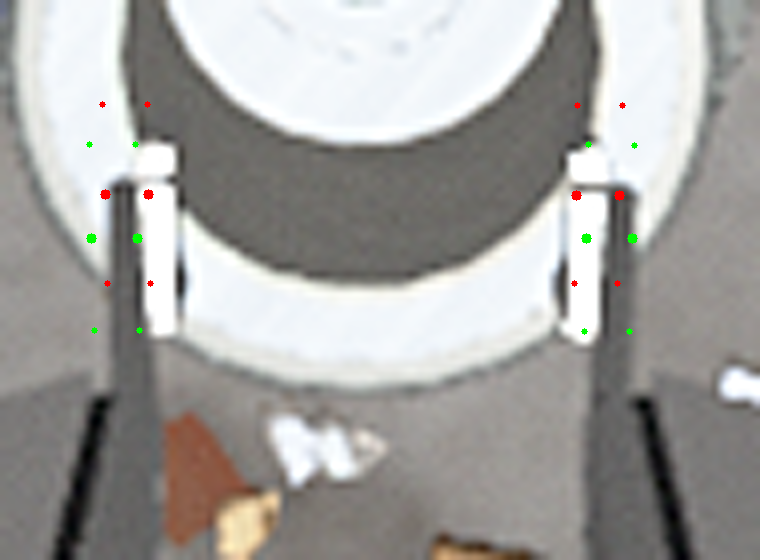

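Call:
jog_arm --pt "0 0 0 0 0.5 -20 34" --pt "0 0 0 0 0 -25 34" --pt "0 0 0 0 0 -10 34" --pt "0 0 0 0 0 0 34" --pt "0 0 0 0 0 0 34"

```text
time: 7.32
tool_pos: [0.4832, 0.0245, 0.2439]
ee_rot: [-3.139, -0.0, -1.499]
wrist_force: [-0.6, 0.2, -0.4]
width: 0.0341
```

Run:
```python
from h import *
o=get_obs();print(o['time'],o['tool_pos'],o['ee_rot'],o['wrist_force'],o['wrist_torque'],o['width'])
W=get_calibration('wrist');np.save('w6.npy',W,allow_pickle=True)
im=snapshot('wrist')[:,:,::-1];cv2.imwrite('pics/w6.png',im)
cv2.imwrite('pics/w6z.png',cv2.resize(im[160:290,240:385],None,fx=5,fy=5,interpolation=2))
```

```text
7.325 [0.483212   0.02449632 0.24393676] [-3.13948608e+00 -4.10114371e-04 -1.49928566e+00] [-0.60552528  0.19416129 -0.39312566] [-0.01318368  0.01931217 -0.02867465] 0.03414177426675771
```

View pics/w6z.png

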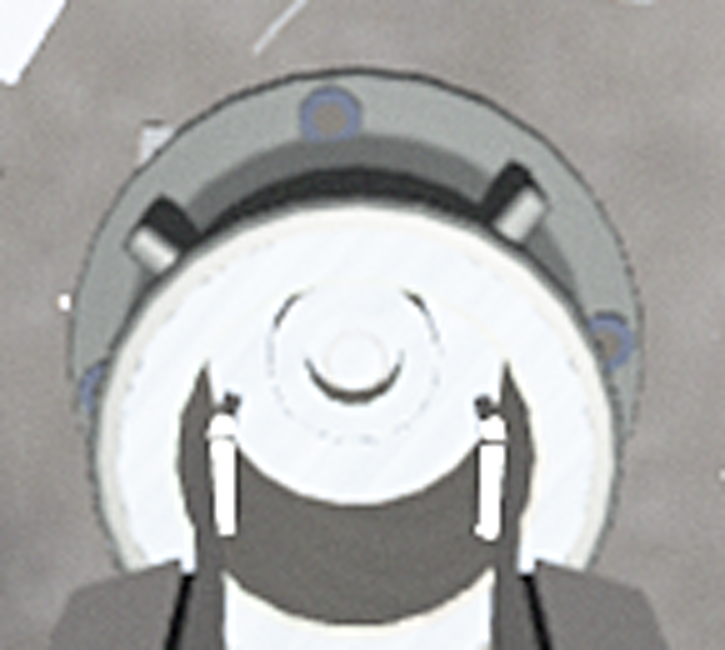

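Run:
```python
from h import *
W=np.load('w6.npy',allow_pickle=True).item()
f=lambda u,v:(240+u/5,160+v/5)
print('mouth',onz(W,f(358.5,445),.07),'ring',onz(W,f(354,360),.022),'jaw',onz(W,f(357.5,473),.0739+.014), (W['R']@[.483,.0245,.07]+W['t'])[2])
```

```text
mouth [0.48252702 0.02305141 0.07      ] ring [0.48333571 0.02378033 0.022     ] jaw [0.48389407 0.02333382 0.0879    ] 0.267722975437682
```

Call:
jog_arm --pt "0 0 0 -0.8 0 -6 34" --pt "0 0 0 0 0 -10 34" --pt "0 0 0 0 0 -12 34" --pt "0 0 0 0 0 -12 34" --pt "0 0 0 0 0 -9 34" --pt "0 0 0 0 0 -4 34" --pt "0 0 0 0 0 0 34" --pt "0 0 0 0 0 0 34"

```text
time: 8.38
tool_pos: [0.4823, 0.0247, 0.1902]
ee_rot: [-3.141, -0.0, -1.499]
wrist_force: [0.1, -0.1, -0.9]
width: 0.0338
```

Run:
```python
from h import *
o=get_obs();print(o['time'],o['tool_pos'],o['ee_rot'],o['wrist_force'],o['wrist_torque'],o['width'])
W=get_calibration('wrist');np.save('w7.npy',W,allow_pickle=True)
im=snapshot('wrist')[:,:,::-1];cv2.imwrite('pics/w7.png',im)
cv2.imwrite('pics/w7z.png',cv2.resize(im[180:340,220:400],None,fx=4,fy=4,interpolation=2))
```

```text
8.375 [0.48231258 0.02466856 0.19022262] [-3.14055662e+00 -2.08553149e-04 -1.49902699e+00] [ 0.11661706 -0.13955494 -0.94347823] [ 0.07350342  0.01838357 -0.00397019] 0.03380039895774096
```

View pics/w7z.png

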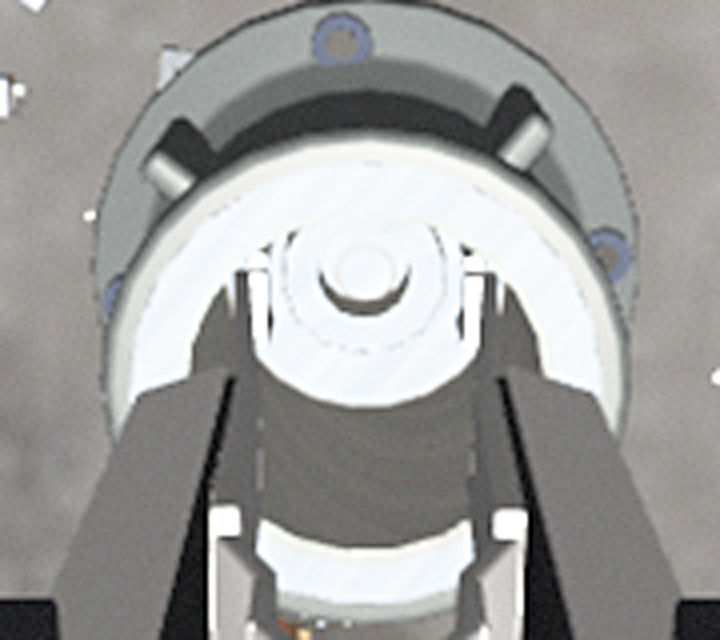

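Call:
jog_arm --pt "0 0 0 0 0 -4 34" --pt "0 0 0 0 0 -3 34" --pt "0 0 0 0 0 -1 34" --pt "0 0 0 0 0 0 34" --pt "0 0 0 0 0 0 34"

```text
time: 9.05
tool_pos: [0.4821, 0.0247, 0.1818]
ee_rot: [-3.141, -0.0, -1.499]
wrist_force: [0.7, 0.5, -1.3]
width: 0.0341
```

Call:
jog_arm --pt "0 0 0 0 0 -0.8 34" --pt "0 0 0 0 0 0 34"

```text
time: 9.3
tool_pos: [0.482, 0.0247, 0.1809]
ee_rot: [3.141, -0.0, -1.499]
wrist_force: [-0.7, -0.4, -0.3]
width: 0.0341
```

Call:
jog_arm --pt "0 0 0 0 0 0 33" --pt "0 0 0 0 0 0 32" --pt "0 0 0 0 0 0 31" --pt "0 0 0 0 0 0 28" --pt "0 0 0 0 0 0 28" --pt "0 0 0 0 0 0 28"

```text
time: 10.05
tool_pos: [0.482, 0.0247, 0.1809]
ee_rot: [3.142, -0.0, -1.499]
wrist_force: [-0.1, 0.0, -0.4]
width: 0.0319
```

Call:
jog_arm --pt "0 0 0 0 0 0 25" --pt "0 0 0 0 0 2 25" --pt "0 0 0 0 0 3 25" --pt "0 0 0 0 0 5 25" --pt "0 0 0 0 0 10 25" --pt "0 0 0 0 0 15 25" --pt "0 0 0 0 0 20 25" --pt "0 0 0 0 0 20 25" --pt "0 0 0 0 0 20 25" --pt "0 0 0 0 0 12 25" --pt "0 0 0 0 0 0 25" --pt "0 0 0 0 0 0 25"

```text
time: 11.55
tool_pos: [0.4817, 0.0247, 0.2872]
ee_rot: [3.14, 0.0, -1.499]
wrist_force: [-0.3, -0.1, -1.8]
width: 0.0319
```

Run:
```python
from h import *
o=get_obs();print(o['time'],o['tool_pos'],o['ee_rot'],o['wrist_force'],o['wrist_torque'],o['width'])
W=get_calibration('wrist');np.save('w8.npy',W,allow_pickle=True)
im=snapshot('wrist')[:,:,::-1];cv2.imwrite('pics/w8.png',im)
cv2.imwrite('pics/w8z.png',cv2.resize(im[180:340,220:400],None,fx=4,fy=4,interpolation=2))
```

```text
11.55 [0.48171765 0.02469408 0.28718942] [ 3.14022775e+00  8.05340128e-05 -1.49897748e+00] [-0.28110737 -0.08290208 -1.84948966] [-0.00880502  0.06097555  0.02693319] 0.0318569352001529
```

View pics/w8z.png

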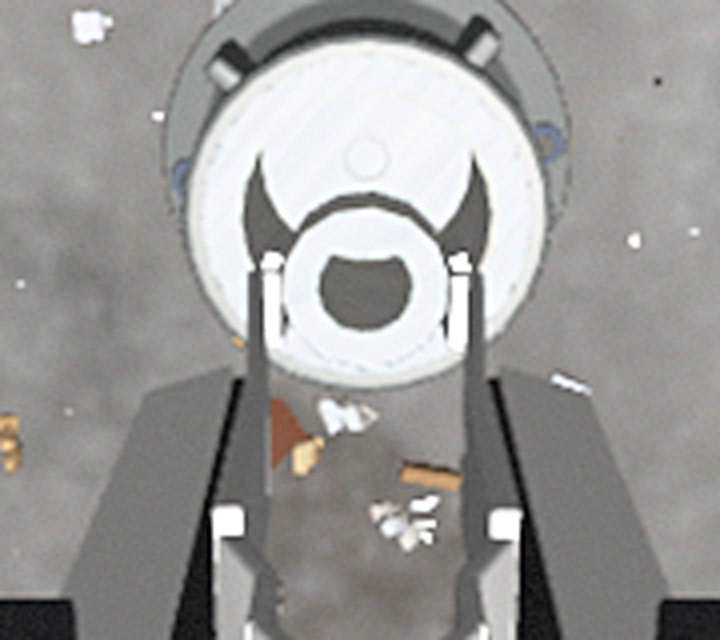

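Call:
jog_arm --pt "0 0 0 -6 12 2 25" --pt "0 0 0 -11 27 2 25" --pt "0 0 0 -12 30 1 25" --pt "0 0 0 -12 30 0 25" --pt "0 0 0 -12 30 0 25" --pt "0 0 0 -12 30 0 25" --pt "0 0 0 -7 15 0 25" --pt "0 0 0 0 0 0 25" --pt "0 0 0 0 0 0 25"

```text
time: 12.72
tool_pos: [0.4102, 0.1981, 0.2928]
ee_rot: [3.142, -0.001, -1.5]
wrist_force: [-0.2, 0.5, -2.1]
width: 0.032
```

Run:
```python
from h import *
W=np.load('w8.npy',allow_pickle=True).item()
print('ring in w8 rel tcp',onz(W,(220+367/4,180+292/4),.2872-.1709+.012)-[.48172,.02469,.2872])
o=get_obs();print(o['time'],o['tool_pos'],o['ee_rot'],o['wrist_force'],o['wrist_torque'],o['width'])
W=get_calibration('wrist');np.save('w9.npy',W,allow_pickle=True)
im=snapshot('wrist')[:,:,::-1];cv2.imwrite('pics/w9.png',im)
cv2.imwrite('pics/w9z.png',cv2.resize(im[150:300,220:400],None,fx=4,fy=4,interpolation=2))
```

```text
ring in w8 rel tcp [ 0.00043473 -0.001272   -0.1589    ]
12.725 [0.41021486 0.19814264 0.29279313] [ 3.14155667e+00 -8.12681749e-04 -1.49962416e+00] [-0.17395225  0.53608028 -2.06009394] [0.06257945 0.0138422  0.01894158] 0.032017178257239466
```

View pics/w9.png

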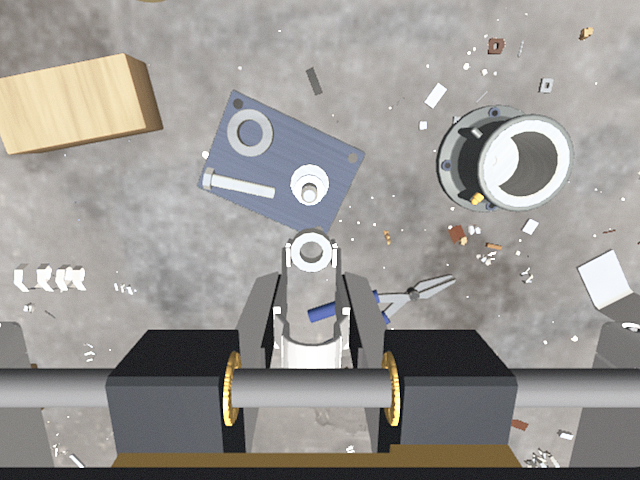

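View pics/w9z.png

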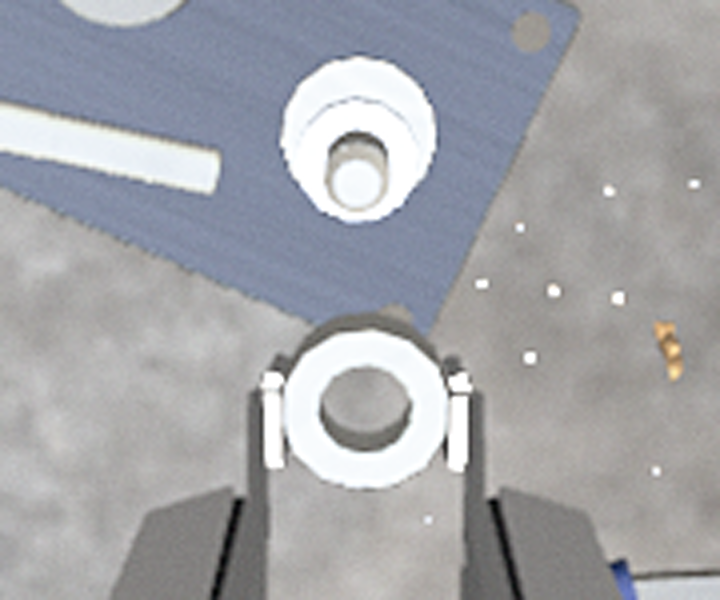

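Run:
```python
from h import *
W=np.load('w9.npy',allow_pickle=True).item()
f=lambda u,v:(220+(u+.5)/4-.5,150+(v+.5)/4-.5)
t=np.array([.41021,.19814,.29279])
r=onz(W,f(366.5,409),t[2]-.1589);s=onz(W,f(356,184.5),.096)
print('ring',r,r-t,'spindle',s,'delta',(s-r)[:2], 's-t',(s-t)[:2])
for z in (.014,.03,.035,.04,.045,.05,.055,.06,.096):
    p=(proj(W,[s[0],s[1],z])-[220,150])*4; d=(W['R']@[s[0],s[1],z]+W['t'])[2]; print(z,p,'d26',.026*361.1/d*4,'d38',.038*361.1/d*4)
```

```text
ring [0.41165208 0.19714251 0.13389   ] [ 0.00144208 -0.00099749 -0.1589    ] spindle [0.44515174 0.20156717 0.096     ] delta [0.03349966 0.00442466] s-t [0.03494174 0.00342717]
0.014 [356.2880166  133.41412662] d26 104.45700238045897 d38 152.66792655605542
0.03 [356.00369352 141.2990691 ] d26 109.14284202903063 d38 159.51646142704476
0.035 [355.90953686 143.91025301] d26 110.69460846585356 d38 161.78442775778598
0.04 [355.8126642  146.59675817] d26 112.29113659059894 d38 164.11781501702922
0.045 [355.71295628 149.36189132] d26 113.93439151466352 d38 166.51949529066206
0.05 [355.6102868  152.20915562] d26 115.62645508657188 d38 168.9925112803743
0.055 [355.50452182 155.14226546] d26 117.3695346910921 d38 171.54008916390382
0.06 [355.39551919 158.16516267] d26 119.16597285641778 d38 174.16565263630292
0.096 [354.5 183. ] d26 133.9247445014359 d38 195.73616504056014
```

Call:
jog_arm --pt "0 0 0 8 1 0 25" --pt "0 0 0 12 2 0 25" --pt "0 0 0 10 1.4 -6 25" --pt "0 0 0 3.5 0 -8 25" --pt "0 0 0 0 0 0 25" --pt "0 0 0 0 0 0 25"

```text
time: 13.52
tool_pos: [0.4433, 0.2031, 0.2787]
ee_rot: [3.141, -0.0, -1.499]
wrist_force: [-0.4, 0.6, -1.4]
width: 0.0325
```

Run:
```python
from h import *
o=get_obs();print(o['time'],o['tool_pos'],o['ee_rot'],o['wrist_force'],o['wrist_torque'],o['width'])
W=get_calibration('wrist');np.save('w10.npy',W,allow_pickle=True)
im=snapshot('wrist')[:,:,::-1];cv2.imwrite('pics/w10.png',im)
cv2.imwrite('pics/w10z.png',cv2.resize(im[200:300,260:365],None,fx=6,fy=6,interpolation=2))
for n in('side','top'):
    cv2.imwrite(f'pics/{n}10.png',snapshot(n)[:,:,::-1])
```

```text
13.525 [0.44332247 0.20308331 0.27870115] [ 3.14098847e+00 -1.98234095e-04 -1.49892069e+00] [-0.35198857  0.56702883 -1.39092778] [ 0.0315201   0.04802951 -0.02625262] 0.03252665573387321
```

View pics/w10z.png

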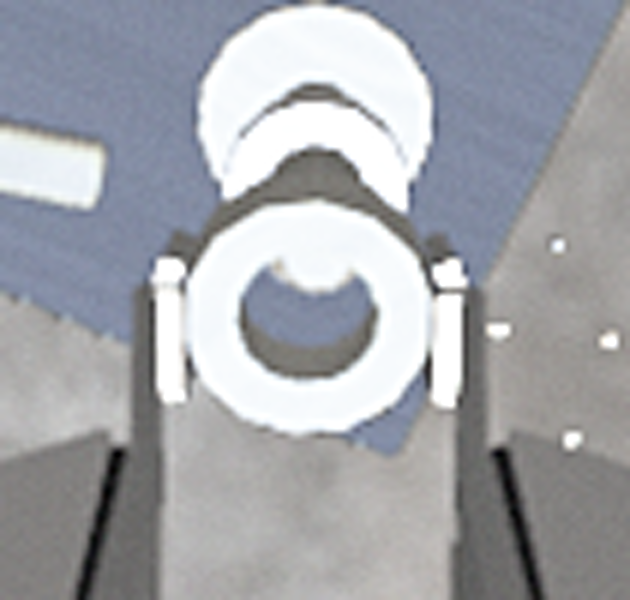

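Run:
```python
import cv2
a=cv2.imread('pics/side10.png')[120:260,230:390]; cv2.imwrite('pics/side10z.png',cv2.resize(a,None,fx=4,fy=4,interpolation=2))
```

```text
(no output)
```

View pics/side10z.png

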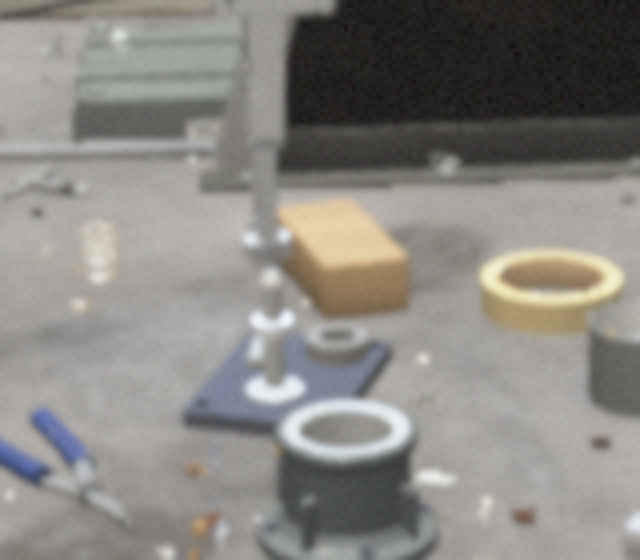

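Run:
```python
from h import *
W=np.load('w10.npy',allow_pickle=True).item();S=get_calibration('side')
S6=lambda u,v:(260+(u+.5)/6-.5,200+(v+.5)/6-.5)
t=np.array([.44332,.20308,.2787])
r=onz(W,S6(309,318),t[2]-.1589);print('ring',r,r-t)
hb=onz(W,S6(308.5,311),t[2]-.1589);print('hole',hb-t)
for z in (.096,.06,.016):
    p=proj(W,[r[0],r[1],z]);print(z,(p-[260,200])*6)
# spindle top bottom edge v=292: front edge of 9mm face is at x - .0045
print('edge',onz(W,S6(315,292),.096),'collarz .06',onz(W,S6(316,190),.06), 'flange', onz(W,S6(316,113),.017))
for q in ([r[0],r[1],.108],[.4448,.2015,.096],[.4448,.2015,.06],[.4448,.2015,.014]): print((proj(S,q)-[230,120])*4)
```

```text
ring [0.44414271 0.20225713 0.1198    ] [ 0.00082271 -0.00082287 -0.1589    ]
hole [ 0.00167189 -0.00070204 -0.1589    ]
0.096 [306.40245262 258.87857409]
0.06 [306.28230662 189.13976981]
0.016 [306.16756128 122.53577611]
edge [0.44013721 0.20118161 0.096     ] collarz .06 [0.44446012 0.20124329 0.06      ] flange [0.4464432  0.20123376 0.017     ]
[267.80980094 256.1960644 ]
[269.46840141 274.71767722]
[271.10744333 328.29622904]
[273.1493197  395.04301407]
```

Call:
jog_arm --pt "0 0 0 0.7 -1.0 -4 25" --pt "0 0 0 0 0 -5 25" --pt "0 0 0 0 0 -3 25" --pt "0 0 0 0 0 0 25" --pt "0 0 0 0 0 0 25"

```text
time: 14.3
tool_pos: [0.4442, 0.2021, 0.2669]
ee_rot: [3.142, -0.0, -1.499]
wrist_force: [-0.4, 0.6, -0.4]
width: 0.0319
```

Run:
```python
from h import *
o=get_obs();print(o['time'],o['tool_pos'],o['ee_rot'],o['wrist_force'],o['wrist_torque'],o['width'])
W=get_calibration('wrist');np.save('w11.npy',W,allow_pickle=True)
im=snapshot('wrist')[:,:,::-1];cv2.imwrite('pics/w11.png',im)
cv2.imwrite('pics/w11z.png',cv2.resize(im[200:300,260:365],None,fx=6,fy=6,interpolation=2))
```

```text
14.3 [0.44423624 0.20211549 0.26691895] [ 3.14156985e+00 -7.71899219e-05 -1.49896983e+00] [-0.39171715  0.63665321 -0.44381531] [ 0.01034534  0.05922148 -0.01338965] 0.031913026885514
```

View pics/w11z.png

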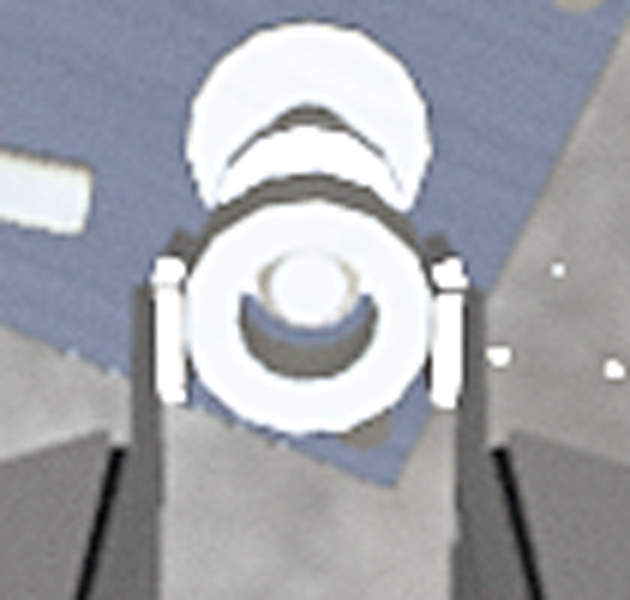

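Run:
```python
from h import *
W=np.load('w11.npy',allow_pickle=True).item()
S6=lambda u,v:(260+(u+.5)/6-.5,200+(v+.5)/6-.5)
t=np.array([.44424,.20212,.26692])
print('ring',onz(W,S6(309,318),t[2]-.1589)-t,'hole',onz(W,S6(308.5,312),t[2]-.1589)-t,'sp',onz(W,S6(308,290),.096)-t)
```

```text
ring [ 0.00092524 -0.00081849 -0.1589    ] hole [ 0.00165254 -0.00070667 -0.1589    ] sp [ 0.00069319 -0.00071782 -0.17092   ]
```

Call:
jog_arm --pt "0 0 0 -0.4 0 -2 25" --pt "0 0 0 0 0 -2 25" --pt "0 0 0 0 0 -2 25" --pt "0 0 0 0 0 0 25"

```text
time: 14.85
tool_pos: [0.4437, 0.202, 0.2606]
ee_rot: [3.141, -0.0, -1.499]
wrist_force: [0.9, 0.2, -1.0]
width: 0.0322
```

Call:
jog_arm --pt "0 0 0 0 0 -2 25" --pt "0 0 0 0 0 -2 25" --pt "0 0 0 0 0 0 25"

```text
time: 15.22
tool_pos: [0.4437, 0.202, 0.2566]
ee_rot: [3.141, -0.0, -1.499]
wrist_force: [0.9, -0.3, -2.1]
width: 0.0319
```

Run:
```python
from h import *
for i in range(2):
    o=get_obs();print(o['time'],o['tool_pos'],o['wrist_force'],o['wrist_torque'])
    W=get_calibration('wrist')
    im=snapshot('wrist')[:,:,::-1]
cv2.imwrite('pics/w12z.png',cv2.resize(im[200:300,260:365],None,fx=6,fy=6,interpolation=2))
```

```text
15.225 [0.44371547 0.20204769 0.25662669] [ 0.86026666 -0.30805201 -2.06385181] [0.02227216 0.03307467 0.0204162 ]
15.275 [0.4437533  0.20207649 0.25675763] [-0.23749601 -0.19668921 -1.53517136] [ 0.0528387  -0.00068564  0.05851919]
```

View pics/w12z.png

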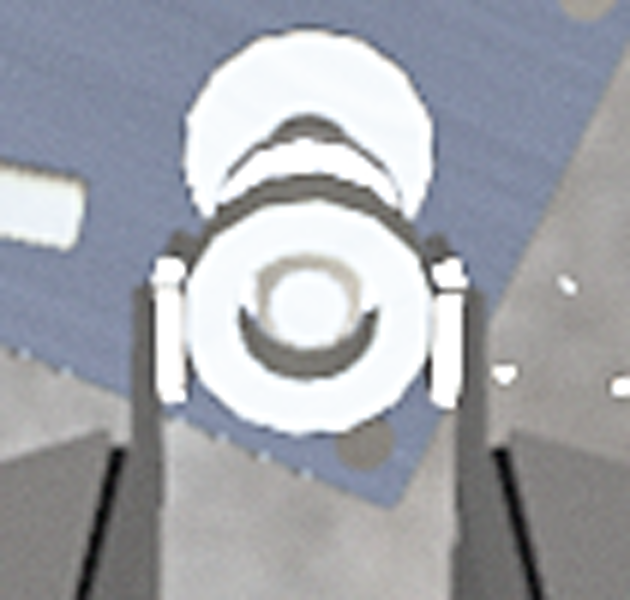

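Call:
jog_arm --pt "0 0 0 0.2 0 -3 25" --pt "0 0 0 0 0 -3 25" --pt "0 0 0 0 0 -3 25" --pt "0 0 0 0 0 -3 25" --pt "0 0 0 0 0 -3 25" --pt "0 0 0 0 0 -1.5 25" --pt "0 0 0 0 0 0 25" --pt "0 0 0 0 0 0 25"

```text
time: 16.32
tool_pos: [0.4441, 0.2021, 0.2405]
ee_rot: [-3.141, -0.0, -1.499]
wrist_force: [0.2, -0.6, -2.5]
width: 0.0321
```

Call:
jog_arm --pt "0 0 0 0 0 -1 25" --pt "0 0 0 0 0 -1 25" --pt "0 0 0 0 0 0 25"

```text
time: 16.7
tool_pos: [0.4439, 0.2021, 0.2383]
ee_rot: [3.141, -0.0, -1.499]
wrist_force: [-0.3, -0.5, -0.8]
width: 0.0319
```

Call:
jog_arm --pt "0 0 0 0 0 -0.6 25" --pt "0 0 0 0 0 0 25"

```text
time: 16.95
tool_pos: [0.444, 0.2021, 0.2378]
ee_rot: [3.142, -0.0, -1.499]
wrist_force: [-0.0, 0.3, -2.1]
width: 0.0319
```

Call:
jog_arm --pt "0 0 0 0 0 -0.6 25" --pt "0 0 0 0 0 0 25"

```text
time: 17.2
tool_pos: [0.444, 0.2021, 0.2372]
ee_rot: [3.142, -0.0, -1.499]
wrist_force: [0.4, 0.3, -1.7]
width: 0.0322
```

Call:
jog_arm --pt "0 0 0 0 0 -0.6 25" --pt "0 0 0 0 0 0 25"

```text
time: 17.45
tool_pos: [0.4441, 0.2021, 0.2366]
ee_rot: [-3.141, -0.0, -1.499]
wrist_force: [0.5, -0.6, -0.7]
width: 0.0318
```

Run:
```python
from h import *
im=snapshot('wrist')[:,:,::-1];a=cv2.resize(im[190:300,250:375],None,fx=4,fy=4,interpolation=2)
s=snapshot('side')[:,:,::-1];b=cv2.resize(s[160:245,270:330],(310,440),interpolation=2)
cv2.imwrite('pics/w13.png',np.hstack([a[:440],b]))
```

```text
(no output)
```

View pics/w13.png

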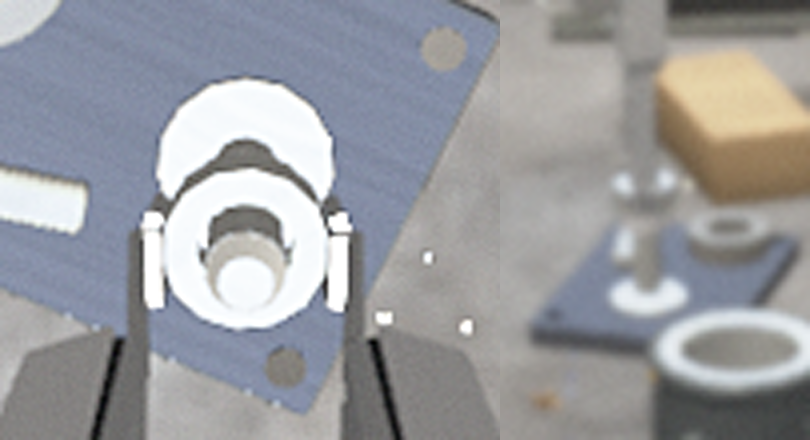

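Call:
jog_arm --pt "0 0 0 0 0 -0.6 25" --pt "0 0 0 0 0 0 25"

```text
time: 17.8
tool_pos: [0.4441, 0.2021, 0.2362]
ee_rot: [-3.141, -0.0, -1.499]
wrist_force: [-0.1, -0.0, -0.4]
width: 0.0317
```

Call:
jog_arm --pt "0 0 0 0 0 -0.6 25" --pt "0 0 0 0 0 0 25"

```text
time: 18.05
tool_pos: [0.4442, 0.2021, 0.2358]
ee_rot: [-3.141, -0.0, -1.499]
wrist_force: [0.0, -0.4, 2.0]
width: 0.0319
```

Call:
jog_arm --pt "0 0 0 0 0 -0.6 25" --pt "0 0 0 0 0 0 25"

```text
time: 18.3
tool_pos: [0.4442, 0.2021, 0.235]
ee_rot: [-3.141, 0.0, -1.499]
wrist_force: [0.8, 0.5, 1.5]
width: 0.0321
```

Call:
jog_arm --pt "0 0 0 0 0 -0.6 25" --pt "0 0 0 0 0 0 25"

```text
time: 18.55
tool_pos: [0.4442, 0.2021, 0.2342]
ee_rot: [-3.141, -0.0, -1.499]
wrist_force: [0.9, -0.9, 1.3]
width: 0.0319
```

Run:
```python
from h import *
for i in range(3):
    o=get_obs();print(o['time'],o['tool_pos'],o['wrist_force'],o['wrist_torque'],o['width'])
    im=snapshot('wrist')[:,:,::-1]
W=get_calibration('wrist')
cv2.imwrite('pics/w14z.png',cv2.resize(im[200:300,260:365],None,fx=6,fy=6,interpolation=2))
for z in (.077,.065,.055): print((proj(W,[.4448,.2013,z])-[260,200])*6)
```

```text
18.55 [0.44417049 0.20208531 0.23422086] [ 0.85378867 -0.86397863  1.30447775] [ 0.02350486 -0.28345177 -0.02457211] 0.03185350382989639
18.6 [0.44415316 0.20206818 0.23421148] [ 0.71725215 -0.30721314  0.95915766] [ 0.00133756 -0.31072012  0.03061431] 0.03186530390064441
18.65 [0.44414471 0.20207458 0.2342195 ] [ 1.15782519 -0.74822064  1.17941527] [ 0.00167358 -0.22944128  0.03483387] 0.031608393583881816
[306.20851931 322.27359962]
[306.18022441 292.10738451]
[306.15848164 268.92662573]
```

View pics/w14z.png

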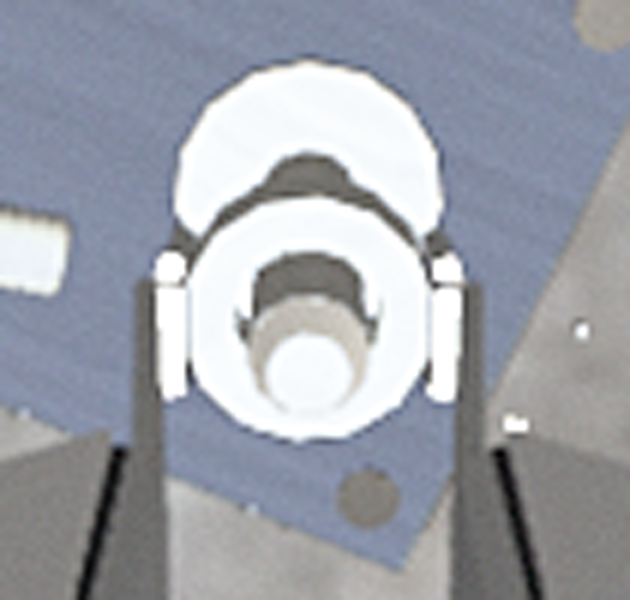

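Call:
jog_arm --pt "0 0 0 0.6 0 0 25" --pt "0 0 0 0 0 0 25"

```text
time: 18.95
tool_pos: [0.4445, 0.2021, 0.2342]
ee_rot: [3.141, -0.0, -1.499]
wrist_force: [0.0, 0.1, 0.9]
width: 0.0319
```

Run:
```python
from h import *
for i in range(3):
    o=get_obs();print(o['time'],o['tool_pos'],o['wrist_force'],o['wrist_torque'],o['width'])
    im=snapshot('side')[:,:,::-1]
```

```text
18.95 [0.44454756 0.20210857 0.23415529] [0.01684383 0.13932472 0.9169193 ] [ 0.07604877 -0.17078698 -0.05221016] 0.03187343375469889
19.0 [0.44453857 0.20211026 0.23413467] [ 1.49318485 -0.33838185  0.08700563] [-0.02399476 -0.23887166 -0.02657875] 0.03196367924337092
19.05 [0.44453176 0.20208866 0.23412779] [0.69066293 0.38478115 1.56501498] [ 0.04742121 -0.15759045 -0.07219969] 0.031829857158881196
```

Call:
jog_arm --pt "0 0 0 0.8 0 0 25" --pt "0 0 0 0 0 0 25"

```text
time: 19.35
tool_pos: [0.4452, 0.2021, 0.234]
ee_rot: [3.141, -0.0, -1.499]
wrist_force: [-0.0, -0.0, 0.6]
width: 0.0319
```

Run:
```python
from h import *
for i in range(3):
    o=get_obs();print(o['time'],o['tool_pos'],o['wrist_force'],o['wrist_torque'],o['width'])
    im=snapshot('wrist')[:,:,::-1]
cv2.imwrite('pics/w15z.png',cv2.resize(im[200:300,260:365],None,fx=6,fy=6,interpolation=2))
```

```text
19.35 [0.44519885 0.20210636 0.23395557] [-0.01704527 -0.02239173  0.55703385] [ 0.01216039 -0.06672137 -0.00921482] 0.031870149811118326
19.4 [0.44520536 0.20208018 0.23398078] [ 0.61776881 -0.77224366  0.77395415] [ 0.0387444   0.0054361  -0.00902992] 0.03196995493927929
19.45 [0.44521302 0.20211562 0.23396152] [-0.60279252  0.59390854  0.99931032] [0.04635901 0.04933525 0.02994763] 0.03171895554843645
```

View pics/w15z.png

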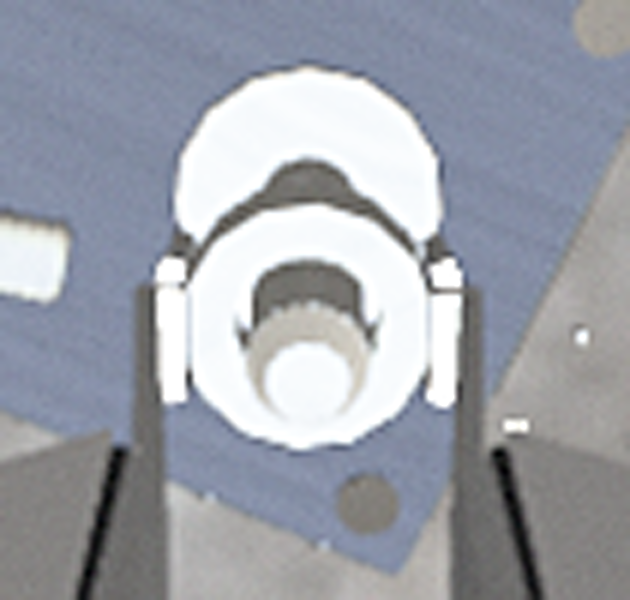

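Run:
```python
from h import *
o=get_obs();print(o['tool_pos'])
W=get_calibration('wrist')
im=snapshot('wrist')[:,:,::-1];cv2.imwrite('pics/w16.png',im)
big=cv2.resize(im[200:300,260:365],None,fx=6,fy=6,interpolation=2)
def circ(W,big,cx,cy,z,r,col,tilt=0):
    pts=[]
    for a in np.linspace(0,2*np.pi,60):
        X=[cx+r*np.cos(a)*np.cos(tilt),cy+r*np.sin(a),z-r*np.cos(a)*np.sin(tilt)]
        p=(proj(W,X)-[260,200]+.5)*6-.5;pts.append(p)
    cv2.polylines(big,[np.int32(np.round(pts))],True,col,1)
a=big.copy()
circ(W,a,.4449,.2015,.077,.015,(0,0,255));circ(W,a,.4449,.2015,.077,.0085,(0,0,255))
circ(W,a,.4449,.2015,.065,.013,(0,200,0));circ(W,a,.4449,.2015,.096,.0045,(255,0,0));circ(W,a,.4449,.2015,.09,.007,(255,0,255))
im12=cv2.imread('pics/w11.png');W11=np.load('w11.npy',allow_pickle=True).item()
b=cv2.resize(im12[200:300,260:365],None,fx=6,fy=6,interpolation=2)
circ(W11,b,.4449,.2013,.108,.015,(0,0,255));circ(W11,b,.4449,.2013,.108,.0085,(0,0,255));circ(W11,b,.4449,.2013,.096,.0045,(255,0,0))
cv2.imwrite('pics/w16o.png',cv2.resize(np.hstack([a[100:500,130:490],b[100:500,130:490]]),None,fx=1.1,fy=1.1))
```

```text
[0.4452138  0.20208875 0.23396372]
```

View pics/w16o.png

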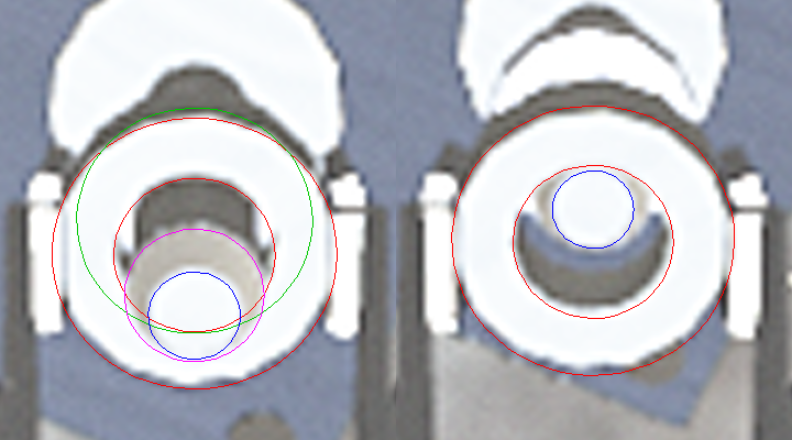

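Call:
jog_arm --pt "0 0 0 0 0 0 31.8" --pt "0 0 0 0 0 0 32.5" --pt "0 0 0 0 0 0 33" --pt "0 0 0 0 0 0 33.5" --pt "0 0 0 0 0 0 34" --pt "0 0 0 0 0 0 34" --pt "0 0 0 0 0 0 34"

```text
time: 20.42
tool_pos: [0.4454, 0.2021, 0.2342]
ee_rot: [-3.142, -0.0, -1.499]
wrist_force: [-0.3, 0.8, -0.8]
width: 0.0343
```

Run:
```python
from h import *
for i in range(3):
    o=get_obs();print(o['time'],o['tool_pos'],o['wrist_force'],o['wrist_torque'],o['width'])
    im=snapshot('wrist')[:,:,::-1]
cv2.imwrite('pics/w17z.png',cv2.resize(im[200:300,260:365],None,fx=6,fy=6,interpolation=2))
```

```text
20.425 [0.44542412 0.2021008  0.23420721] [-0.25290184  0.84787067 -0.75262215] [-0.00701133  0.00175944 -0.0253707 ] 0.03425568470764866
20.475 [0.44540463 0.20209892 0.23418671] [ 0.79458952  0.50551305 -1.34594223] [ 0.02551006  0.06470003 -0.01584002] 0.034018813743485074
20.525 [0.4454201  0.20207927 0.23421162] [ 0.46491329  0.66291998 -1.04632532] [-0.01474418 -0.01362139  0.04493491] 0.033830411344462165
```

View pics/w17z.png

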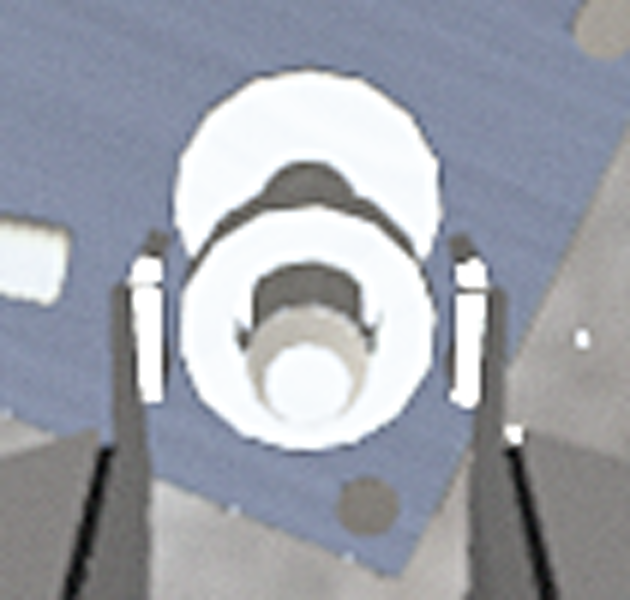

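Call:
jog_arm --pt "0 0 0 0 0 2 34" --pt "0 0 0 0 0 4 34" --pt "0 0 0 0 0 8 34" --pt "0 0 0 0 0 12 34" --pt "0 0 0 0 0 15 34" --pt "0 0 0 0 0 18 34" --pt "0 0 0 -12 0 10 34" --pt "0 0 0 -20 0 0 34" --pt "0 0 0 0 0 0 34" --pt "0 0 0 0 0 0 34"

```text
time: 21.82
tool_pos: [0.4134, 0.2021, 0.3033]
ee_rot: [-3.141, -0.0, -1.499]
wrist_force: [-0.3, 0.3, -1.6]
width: 0.0338
```

Run:
```python
from h import *
o=get_obs();print(o['time'],o['tool_pos'],o['ee_rot'],o['wrist_force'],o['width'])
W=get_calibration('wrist');np.save('w18.npy',W,allow_pickle=True)
im=snapshot('wrist')[:,:,::-1];cv2.imwrite('pics/w18.png',im)
big=cv2.resize(im[120:300,210:410],None,fx=4,fy=4,interpolation=2)
def circ(cx,cy,z,r,col):
    pts=[(proj(W,[cx+r*np.cos(a),cy+r*np.sin(a),z])-[210,120]+.5)*4-.5 for a in np.linspace(0,2*np.pi,60)]
    cv2.polylines(big,[np.int32(np.round(pts))],True,col,1)
circ(.4448,.2013,.077,.015,(0,0,255));circ(.4448,.2013,.096,.0045,(255,0,0));circ(.4448,.2013,.065,.013,(0,200,0))
cv2.imwrite('pics/w18z.png',big[:600])
```

```text
21.825 [0.41342268 0.20209959 0.30331572] [-3.14111834e+00 -1.04966654e-04 -1.49882447e+00] [-0.31747102  0.25101545 -1.56357734] 0.033807621051884125
```

View pics/w18z.png

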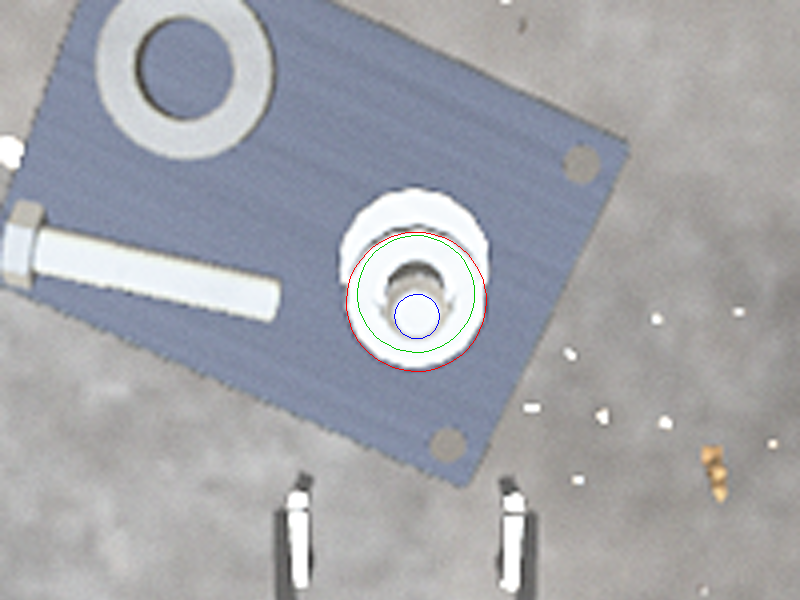

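Call:
jog_arm --pt "0 0 0 1 -20 0 34" --pt "0 0 0 3 -40 0 34" --pt "0 0 0 3 -44 0 34" --pt "0 0 0 3 -45 0 34" --pt "0 0 0 3 -45 0 34" --pt "0 0 0 3 -45 0 34" --pt "0 0 0 3 -45 0 34" --pt "0 0 0 3 -45 0 34" --pt "0 0 0 3 -45 0 34" --pt "0 0 0 3 -40 0 34" --pt "0 0 0 3 -20 0 34" --pt "0 0 0 3.5 -10 0 34"

```text
time: 23.38
tool_pos: [0.4482, -0.2426, 0.3028]
ee_rot: [3.141, 0.001, -1.5]
wrist_force: [0.3, -0.3, -0.8]
width: 0.0343
```

Call:
jog_arm --pt "0 0 0 0 0 -18 34" --pt "0 0 0 0 0 -25 34" --pt "0 0 0 0 0 -20 34" --pt "0 0 0 0 0 0 34" --pt "0 0 0 0 0 0 34"

```text
time: 24.0
tool_pos: [0.4481, -0.2412, 0.2405]
ee_rot: [-3.141, -0.0, -1.498]
wrist_force: [0.3, -0.3, -0.2]
width: 0.0341
```

Run:
```python
from h import *
o=get_obs();print(o['time'],o['tool_pos'],o['ee_rot'],o['wrist_force'],o['width'])
W=get_calibration('wrist');np.save('w19.npy',W,allow_pickle=True)
im=snapshot('wrist')[:,:,::-1];cv2.imwrite('pics/w19.png',im)
big=cv2.resize(im[150:330,215:405],None,fx=4,fy=4,interpolation=2)
cv2.imwrite('pics/w19z.png',big[:600])
```

```text
24.0 [ 0.44813897 -0.24116468  0.24053767] [-3.14114709e+00 -1.98653706e-04 -1.49782255e+00] [ 0.27391629 -0.32546895 -0.20065803] 0.034144920100192336
```

View pics/w19z.png

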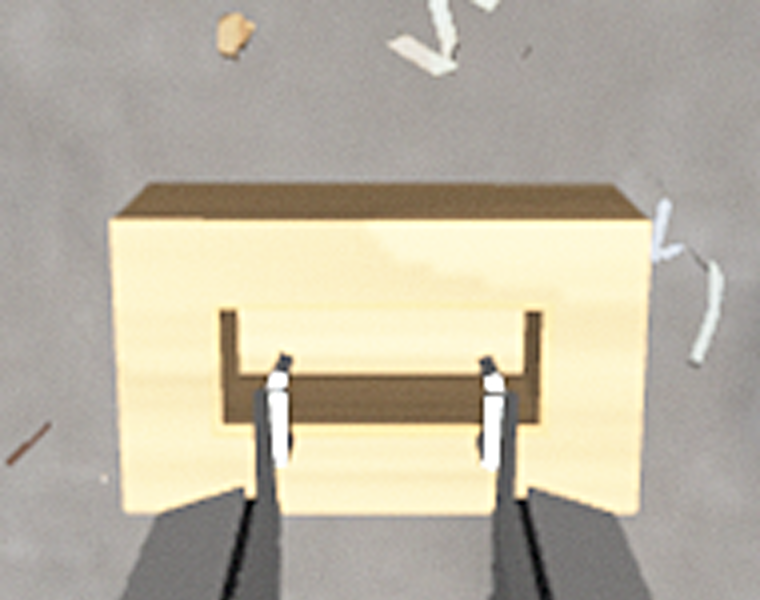

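Call:
jog_arm --pt "0 0 0 -0.3 -0.5 -10 34" --pt "0 0 0 0 0 -14 34" --pt "0 0 0 0 0 -14 34" --pt "0 0 0 0 0 -12 34" --pt "0 0 0 0 0 -8 34" --pt "0 0 0 0 0 -3 34" --pt "0 0 0 0 0 0 34" --pt "0 0 0 0 0 0 34"

```text
time: 25.05
tool_pos: [0.4479, -0.2426, 0.1798]
ee_rot: [-3.141, -0.001, -1.499]
wrist_force: [0.4, -0.4, -0.8]
width: 0.0343
```

Call:
jog_arm --pt "0 0 0 0 0 -1 34" --pt "0 0 0 0 0 0 34"

```text
time: 25.3
tool_pos: [0.4477, -0.2425, 0.1784]
ee_rot: [-3.141, -0.0, -1.499]
wrist_force: [0.1, 0.2, -1.2]
width: 0.0342
```

Call:
jog_arm --pt "0 0 0 0 0 -0.6 34" --pt "0 0 0 0 0 0 34"

```text
time: 25.55
tool_pos: [0.4477, -0.2425, 0.1779]
ee_rot: [-3.141, -0.0, -1.499]
wrist_force: [-0.6, -0.5, 0.4]
width: 0.0341
```

Call:
jog_arm --pt "0 0 0 0 0 -0.5 34" --pt "0 0 0 0 0 0 34"

```text
time: 25.8
tool_pos: [0.4479, -0.2425, 0.1778]
ee_rot: [-3.141, -0.001, -1.499]
wrist_force: [-0.8, 0.3, 3.2]
width: 0.0344
```

On the floor of the well (Fz has risen to +3 N). I'll open the fingers slowly, then look.

Call:
jog_arm --pt "0 0 0 0 0 0.2 35" --pt "0 0 0 0 0 0 36" --pt "0 0 0 0 0 0 38" --pt "0 0 0 0 0 0 45" --pt "0 0 0 0 0 0 65" --pt "0 0 0 0 0 0 90" --pt "0 0 0 0 0 0 94" --pt "0 0 0 0 0 0 94" --pt "0 0 0 0 0 0 94"

```text
time: 26.92
tool_pos: [0.4476, -0.2424, 0.1773]
ee_rot: [-3.142, -0.0, -1.499]
wrist_force: [0.2, 0.2, -0.9]
width: 0.0916
```

Call:
jog_arm --pt "0 0 0 0 0 8 94" --pt "0 0 0 0 0 20 94" --pt "0 0 0 0 0 25 94" --pt "0 0 0 0 0 25 94" --pt "0 0 0 0 0 25 94" --pt "0 0 0 0 0 20 94" --pt "0 0 0 0 0 0 94" --pt "0 0 0 0 0 0 94"

```text
time: 27.92
tool_pos: [0.4474, -0.2423, 0.2996]
ee_rot: [3.141, 0.0, -1.499]
wrist_force: [-0.2, 0.5, -0.4]
width: 0.0943
```

Run:
```python
from h import *
o=get_obs();print(o['time'],o['tool_pos'],o['wrist_force'],o['width'])
im=snapshot('wrist')[:,:,::-1];t=snapshot('top')[:,:,::-1];s=snapshot('side')[:,:,::-1]
a=cv2.resize(im[160:280,240:380],None,fx=3,fy=3,interpolation=2)
b=cv2.resize(t[200:300,120:240],(360,300),interpolation=2)
c=cv2.resize(s[170:340,260:350],(340,640),interpolation=2)[:600]
L=np.zeros((600,800,3),np.uint8);L[:300,:420]=a[:300];L[300:,:360]=b;L[:,440:780]=c
cv2.imwrite('pics/fin.png',L)
```

```text
27.925 [ 0.44740449 -0.24227411  0.29964399] [-0.18630462  0.5067216  -0.40165133] 0.09432415029636144
```

View pics/fin.png

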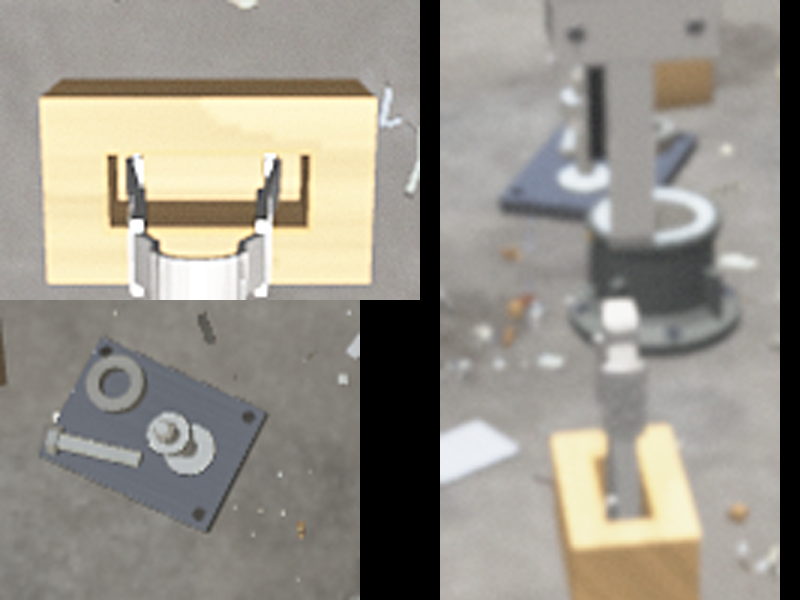

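The tongs stand upright in the well, the ring sits level on the collar around the spindle, and the gripper is clear of everything. I'm handing in.

```bash
python3 -c "
from bench import *
print(close_job())"
```

```text
the job is handed in; nothing more can be done
None
```

The job is handed in at about 28 s of the 70 s allowed; it gives no verdict, so success is judged from my own checks.

**What I did:** I took the tongs from the wooden stand and gripped the ring on the bore floor, with the finger opening stopping at 31.9 mm. I lifted it out, lowered it over the spindle and felt the collar at about 65 mm. Contact force there was about 3 N. I then released the ring and stood the tongs back on the well floor, where I felt about 3–4 N.

**Last checks:**
- **Ring:** the close wrist view showed it level round the spindle, matching a level ring with its top at 77 mm and centred to within about 1 mm. The final top view still showed it there.
- **Tongs:** they stand upright and centred in the well.
- **Gripper:** it is open and about 120 mm above where it let go.

**What disagreed:**
- The top and wrist cameras differed by 2–5 mm on where the spindle stands. I aligned on close wrist views instead.
- When the ring met the collar, the wrist showed a sideways moment of about 0.28 N m. It went to about zero after I shifted the tool 1.4 mm in x.
- The ring slid about 2 mm up in the jaws during set-down.

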